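# Pressure-test the brass fittings

## Robot

A 7-joint arm with a two-finger parallel gripper is mounted at the origin on the work surface; the furniture and walls round the work are solid. World frame = base frame: x ahead of the robot, y to its left, z up, the work surface at z = 0. Lengths are in m, angles in rad, forces in N, time in s.
With the tool pointing down it reaches from about 0.4 to 0.85 m from the base axis. Payload 10.4 kg.
Tool frame: the origin (TCP) lies at the very end of the fingers, on their centre line; the grasp point (between the pads) lies 19 mm behind it; z points along the fingers, y is the line along which they close (so a half turn about z gives the same grasp; the last joint's range is limited). The gripper opens to 87 mm and grips with 3 to 60 N. Pads are 19 mm wide; open, the fingers measure 117 mm over their backs; the gripper's body (75 mm by 190 mm) begins 51 mm behind the grasp point.
Start: joints at [1.272, 0.332, -0.065, 1.46, 0.022, 1.35, -0.088], TCP at [0.17, -0.601, 0.223] pointing down, gripper open.
Joint ranges: [-2.6, 2.6], [-0.5, 2.12], [-1.47, 1.34], [0.16, 2.42], [-1.27, 4.41], [0.06, 2.06], [-2.6, 2.6]. Speed limits (rad/s): [2.22, 2.22, 2.79, 2.79, 3.14, 3.14, 3.14].

## Interface

Orientations are given as a unit quaternion [x, y, z, w].
In Python, from bench import * gives the robot as it stands.
- The arm moves only by the tool step_arm, never from a script. Its arguments are lists of equal length, an entry for each row: "delta_pos": the shift along the world's x, y, z in units of 25 mm (1.0 is 25 mm), a list of three; "turn": the turn about the world's z in units of 0.12 rad (1.0 is 0.12 rad). In form: {"delta_pos": [[tx, ty, tz], ...], "turn": [turn, ...]}. A call has 1 to 12 rows; each row shifts and turns the commanded pose from where the row before left it; what a row does not reach is not made up. A row lasts 1/10 s, in which the tool goes at most 50 mm and 8.59 degrees, less where a joint would pass 70% of its speed; a pose out of reach is approached as far as the arm can. A call with a number of a shift or a turn outside -1 to 1 is refused whole. A call with a gripper value outside its range is refused whole. "grip" is the closure, from 0 (fully open) to 1 (shut), set as the call begins (left out, the last holds). The fingers move at their own pace and stop on an object; "newtons" is the grip in N (left out, the last holds). Time passes only in rows, so rows that do not move let the fingers close. It gives the time, the measured TCP pose, the force, the opening and the grip force at its end, in the units of the state.
- read_state(): the state, without advancing time (a new reading comes with each control period).
- camera(name): name is "side" or "top"; returns a dict with "image" (400x640x3 uint8, red, green, blue), "z_map" (400x640 float32, m along the optical axis (not along the pixel's ray), 0 where there is no reading), "mtx" (3x3 intrinsics, pixels), "view" (4x4, takes a point from world to camera coordinates). Camera axes: x right, y up, looking along -z (the intrinsics and any distortion apply to the point x, -y, -z); pixel columns grow to the right and rows downward; lengths in m; the calibration is good to about 2 mm. A picture is of the moment at which its call begins.
- close_job(): hands the job in; it is judged then, once.
The state is a dict: "time": time; "joint_positions": joint angles; "joint_vel": joint speeds; "joint_torque": joint torques, N m; "ee_pos": TCP position; "eef_rot": TCP orientation; "ft_force": force on the tool from outside, world axes, zero at the start; "torque": the same for the moment, N m; "width": finger opening in m; "grip_force": force on a finger pad.
Only numpy, scipy, OpenCV 4.12 (cv2) and the standard library are available. Lean on these libraries where they do the work, as an engineer would, in place of code of your own. Each camera call takes 0.05 s, during which the arm holds its last target. There are 200 camera calls.

## Task

Lay every brass fitting flat on the floor of the test chamber, none on top of another, then press the chamber's lid down until it snaps shut past its catch. Then turn the valve's lever a quarter turn to closed (lever across the pipe), push the hand pump's plunger right down to the bottom of its stroke and let it come up, and last turn the lever back to open (lever along the pipe) to vent, leaving the lid shut. Never pump unless the lid is shut and the valve closed, and leave the other tools on the bench where they are.

Things in the scene. Friction and masses are not known exactly. Their poses are not given: they have to be found in the camera images.
- chamber: Aluminium test chamber fixed to the worktop: open-topped square box, 124 x 124 mm inside, floor 8 mm and rim 44 mm above the worktop, walls 6 mm. Origin under the centre of the box; z up. Foot plate 160 (x) x 190 (y) x 8 mm. Lid hinge along x on its +y side; a ball catch on a post (47 mm high, y = -88 to -99 mm) at its -y side.
- lid_hinge (a point): Point on the lid's hinge line, midway along it: 82 mm to +y of the chamber's centre and 49 mm above the worktop. Axes parallel to the chamber's; the hinge line is x.
- lid_edge (a point): Middle of the free edge of the grey lid, on its outer (upper when shut) face, 156 mm from the hinge line. The lid is 150 mm along the hinge, 8 mm thick; a lip 50 mm wide and 6 mm thick juts 10 mm beyond the edge. Axes: x along the hinge, -y from hinge to free edge, z out of the outer face.
- chamber_lid (a joint): Lid angle: 0 = shut, grows as it opens, stop at 2.2 rad. Starts open, leaning back over the +y side (1.9 to 2.15). The hinge is stiff: the lid stays where left; about 2 N at the edge moves it. At about 0.07 rad it meets the ball catch; 8 to 15 N down near the middle of the free edge snaps it past, and the catch holds it below 0.01 rad.
- vent_valve: Quarter-turn brass ball valve on an aluminium foot (60 x 50 mm) fixed to the worktop. Origin under its centre; z up; its pipe (80 mm long, 40 mm high) lies along x. Valve and hand pump may stand in either of two places, to the right of the chamber.
- handle_pivot (a point): Centre of the lever's pivot (vertical hinge), 57.5 mm above the worktop.
- handle_tip (a point): On the centre line of the valve's flat steel lever, 55 mm from the pivot and 13 mm short of its end, mid-thickness. The lever is 14 mm wide, 7 mm thick (54 to 61 mm above the worktop); nothing lies under its outer 25 mm when it stands across the pipe, and when along the pipe the pipe's 40 mm high end reaches 40 mm from the pivot.
- vent_handle (a joint): Angle of the valve's lever: 0 = open (lever along the pipe, pointing to the valve's -x); pi/2 = closed (lever across the pipe, pointing to the valve's +y). It grows clockwise seen from above, with hard stops at both ends; friction about 0.12 N m (2 to 3 N at the lever's end); it stays where left. Starts open (0 to 0.12).
- test_pump: Small upright hand pump fixed to the worktop: aluminium cylinder 38 mm in diameter on a 60 mm round foot, with a black palm plunger on top. Origin under its centre.
- plunger_top (a point): Centre of the top of the pump's black palm knob (42 mm in diameter), 68 mm above the worktop when up; moves with the plunger.
- pump_plunger (a joint): How far the plunger is pressed: 0 = up, 0.018 m = bottom of its stroke (hard stop). Spring: about 4 N at the top, 10.5 N at the bottom; it comes back up when let go.
- fitting_0_mid (a point): Centre of a turned brass pipe fitting (dumb-bell shaped, 47 mm long along its y axis, 19 mm in diameter, gripped 14 mm wide across its x axis, about 80 g), lying on its side on the worktop, centre 9.5 mm up. All fittings are alike; three or four are present, the others are absent.
- fitting_1_mid (a point): Centre of a turned brass pipe fitting (dumb-bell shaped, 47 mm long along its y axis, 19 mm in diameter, gripped 14 mm wide across its x axis, about 80 g), lying on its side on the worktop, centre 9.5 mm up. All fittings are alike; three or four are present, the others are absent.
- fitting_2_mid (a point): Centre of a turned brass pipe fitting (dumb-bell shaped, 47 mm long along its y axis, 19 mm in diameter, gripped 14 mm wide across its x axis, about 80 g), lying on its side on the worktop, centre 9.5 mm up. All fittings are alike; three or four are present, the others are absent.
- fitting_3_mid (a point): Centre of a turned brass pipe fitting (dumb-bell shaped, 47 mm long along its y axis, 19 mm in diameter, gripped 14 mm wide across its x axis, about 80 g), lying on its side on the worktop, centre 9.5 mm up. All fittings are alike; three or four are present, the others are absent.
- offcut: Small clear acrylic offcut, 28x60x8 mm, long side along y; origin under its centre. A bystander: leave it.
- hex_key: Black L-shaped hex key, 31x93x8 mm, long side along y; origin under its centre. A bystander: leave it.
- marker: Marker pen, 16x136x18 mm, long side along y; origin under its centre. A bystander: leave it.
- offcut_big: Larger clear acrylic offcut, 36x90x8 mm, long side along y; origin under its centre. A bystander: leave it.
- beaker: Small plastic beaker, 78 mm wide, 90 mm tall, long side along y; origin under its centre. A bystander: leave it.
- clamp: Black spring clamp, 49x103x18 mm, long side along y; origin under its centre. A bystander: leave it.

How it is judged:
By the outcome, as a careful person would: the job done as asked, in the order asked, and still so for the second after the job is handed in, with the robot touching nothing.
Of fitting_0, fitting_1, fitting_2, fitting_3 only 3 to 4 are there at a start; the rules pass over those that are not, and their reading is None.
At some moment in a run one of fitting_0, fitting_1, fitting_2, fitting_3 may be knocked a few centimetres aside while the robot is not near it.
Once in a run the grip may slacken for a moment while it holds something.
It also fails if it takes over 192 s, if anything falls off the work surface, if the arm or the gripper's body presses on something with over 40 N, if the wrist force passes 120 N, or if a joint passes its speed limit or range.

## Working session

There is one attempt and no reset: what is moved stays moved. The work goes in short steps, Python scripts to look and compute and a tool call to move; the robot and the scene stay as the last step left them, time stands still between calls to the robot, and variables do not carry over. Pictures are saved under pics/ and viewed, at most 14 in all, crops included, and the job is handed in when it is done.

Besides the shell and the picture viewer there is one more tool, called after "Request:" in YAML: its name, and indented under it one key for each argument. step_arm: Moves the arm, as the interface text tells. Shifts and turns lie within -1 to 1; 1 stands for 25 mm of shift or 0.12 rad of turn. Its arguments: {"type":"object","properties":{"delta_pos":{"type":"array"},"turn":{"type":"array"},"grip":{"type":"number"},"newtons":{"type":"number"}},"required":["delta_pos","turn"]}

```bash
ls; mkdir -p pics; cat > h.py <<'E'
from bench import *
import numpy as np, cv2
def snap(n):
    c=camera(n); return c
def save(c,f,crop=None,s=1):
    im=c["image"][:,:,::-1]
    if crop: im=im[crop[1]:crop[3],crop[0]:crop[2]]
    if s!=1: im=cv2.resize(im,None,fx=s,fy=s,interpolation=cv2.INTER_CUBIC)
    cv2.imwrite("pics/"+f,im)
def ray(c,u,v):
    K=c["mtx"];V=np.array(c["view"])
    d=np.array([(u-K[0][2])/K[0][0],-(v-K[1][2])/K[1][1],-1.])
    R=V[:3,:3];o=-R.T@V[:3,3]
    return o,R.T@d
def onz(c,u,v,z):
    o,d=ray(c,u,v);return o+d*(z-o[2])/d[2]
def pt(c,u,v):
    o,d=ray(c,u,v);return o+d*c["z_map"][int(v),int(u)]
def px(c,p):
    V=np.array(c["view"]);q=V[:3,:3]@p+V[:3,3];K=c["mtx"]
    return K[0][0]*q[0]/-q[2]+K[0][2],K[1][1]*-q[1]/-q[2]+K[1][2]
E
python3 - <<'E'
from h import *
for n in("top","side"):
    c=snap(n);save(c,n+"0.png",s=1.25);print(n,c["mtx"],c["view"])
print(read_state())
E
```

```text
pics
top [[490.28505071   0.         321.45119737]
 [  0.         490.28505071 194.3188521 ]
 [  0.           0.           1.        ]] [[ 0.0222905  -0.99970479 -0.00966832  0.06746248]
 [ 0.97993347  0.01993161  0.19832582 -0.47995451]
 [-0.19807456 -0.01389509  0.98008846 -1.17536049]
 [ 0.          0.          0.          1.        ]]
side [[491.31724999   0.         319.22861864]
 [  0.         491.31724999 201.6553514 ]
 [  0.           0.           1.        ]] [[ 0.99986861  0.00969412 -0.01299209 -0.49010426]
 [ 0.00305575  0.67438955  0.73836942 -0.09333363]
 [ 0.01591957 -0.7383121   0.67427131 -1.09388702]
 [ 0.          0.          0.          1.        ]]
{'time': 0.1, 'joint_positions': array([ 1.27238461,  0.33278289, -0.0646787 ,  1.46088905,  0.02161125,
        1.34992032, -0.08848171]), 'joint_vel': array([ 0.00098678, -0.0003995 ,  0.00066426, -0.0023727 , -0.0004353 ,
        0.00049635, -0.00101552]), 'joint_torque': array([ 1.11053079e-03, -6.24551082e+01,  2.44286761e-02, -3.90719247e+01,
       -6.15174347e-02,  3.67413810e-02,  9.04967305e-05]), 'ee_pos': array([ 0.17008396, -0.60103005,  0.22183442]), 'eef_rot': array([ 9.90504427e-01,  1.37479287e-01, -1.28868607e-04, -6.39138643e-04]), 'ft_force': array([-1.04810042, -0.7967756 ,  0.41510405]), 'torque': array([ 0.00581378, -0.00737478,  0.01885283]), 'grip_force': 0.0, 'width': 0.08692139526090645}
```

View pics/top0.png

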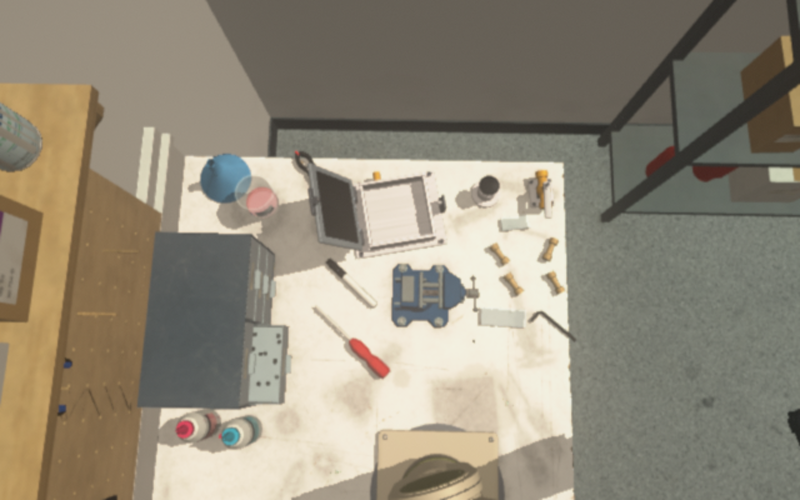

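View pics/side0.png

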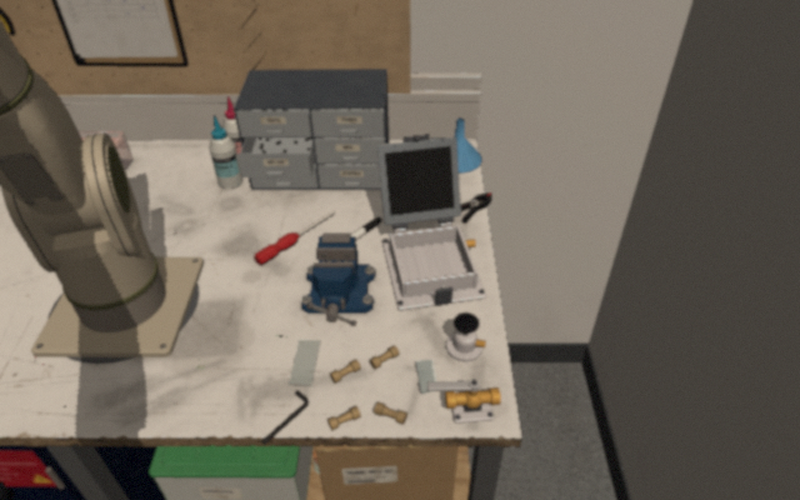

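The top view shows four fittings near (498,255), (549,248), (512,284) and (555,282). The chamber is at (400,213) with its lid leaning left. The pump is at (487,187) and the valve at (542,192), with its lever along the pipe. The side view agrees. Next I'll measure these.

```bash
cat >> h.py <<'E'
def brass(c,z=0.0095,amin=30):
    hsv=cv2.cvtColor(c["image"],cv2.COLOR_RGB2HSV)
    m=cv2.inRange(hsv,(8,80,60),(28,255,255))
    n,l,s,ce=cv2.connectedComponentsWithStats(m)
    out=[]
    for i in range(1,n):
        if s[i,4]<amin: continue
        vu=np.argwhere(l==i)
        P=np.array([onz(c,u,v,z)[:2] for v,u in vu])
        mid=P.mean(0)
        if not(0.3<mid[0]<0.95 and -0.5<mid[1]<0.35):continue
        w,e=np.linalg.eigh(np.cov((P-mid).T))
        a=np.degrees(np.arctan2(e[1,1],e[0,1]))%180
        out.append((mid.round(4),round(a,1),s[i,4],ce[i].round(0),(4*np.sqrt(w)).round(3)))
    return out
E
python3 - <<'E'
from h import *
for n in("top","side"):
    c=snap(n);print(n)
    for o in brass(c):print(o)
    save(c,n+"1.png",(235,110,475,290) if n=="top" else (290,100,430,350),3.3 if n=="top" else 2.4)
E
```

```text
top
(array([0.6309, 0.1353]), np.float64(19.4), np.int32(37), array([301., 140.]), array([0.016, 0.022]))
(array([ 0.6169, -0.2105]), np.float64(176.6), np.int32(174), array([433., 148.]), array([0.022, 0.095]))
(array([ 0.4804, -0.2259]), np.float64(156.1), np.int32(85), array([440., 199.]), array([0.015, 0.058]))
(array([ 0.4688, -0.1218]), np.float64(37.2), np.int32(81), array([399., 203.]), array([0.015, 0.057]))
(array([ 0.412 , -0.2351]), np.float64(29.0), np.int32(80), array([444., 225.]), array([0.014, 0.055]))
(array([ 0.4073, -0.1498]), np.float64(36.1), np.int32(84), array([411., 227.]), array([0.014, 0.056]))
side
(array([0.6275, 0.1526]), np.float64(81.4), np.int32(44), array([376., 194.]), array([0.02 , 0.026]))
(array([ 0.6239, -0.0961]), np.float64(176.9), np.int32(44), array([384., 274.]), array([0.016, 0.019]))
(array([ 0.4676, -0.1234]), np.float64(39.4), np.int32(144), array([307., 285.]), array([0.018, 0.06 ]))
(array([ 0.4064, -0.1511]), np.float64(36.0), np.int32(156), array([276., 296.]), array([0.019, 0.059]))
(array([ 0.603 , -0.2017]), np.float64(6.1), np.int32(567), array([378., 318.]), array([0.033, 0.098]))
(array([ 0.4784, -0.2271]), np.float64(155.7), np.int32(180), array([312., 330.]), array([0.018, 0.06 ]))
(array([ 0.4111, -0.2357]), np.float64(29.8), np.int32(180), array([275., 334.]), array([0.018, 0.058]))
(array([ 0.4834, -0.3141]), np.float64(0.2), np.int32(5915), array([314., 374.]), array([0.111, 0.29 ]))
```

View pics/top1.png

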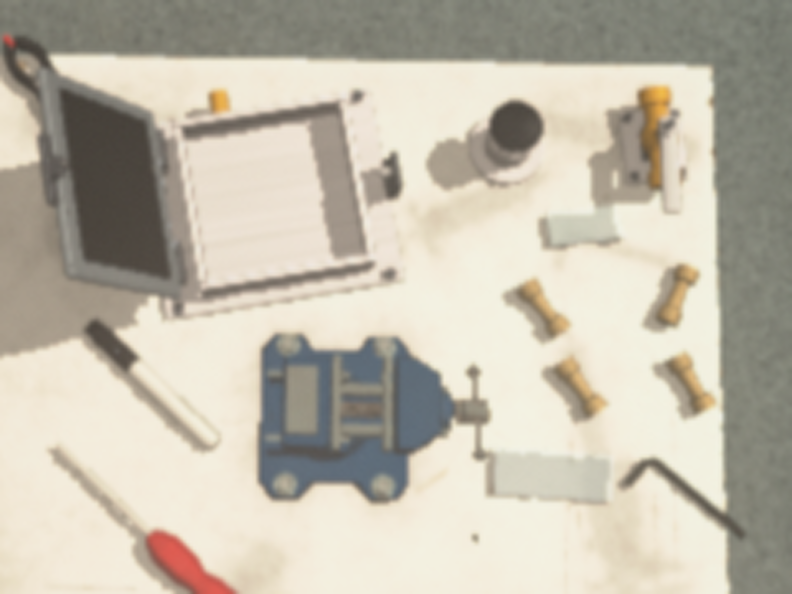

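View pics/side1.png

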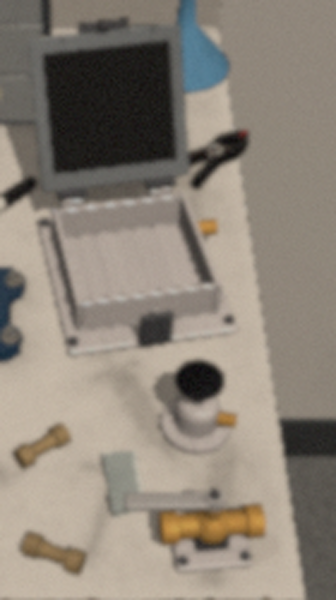

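```bash
python3 - <<'E'
from h import *
t=snap("top");s=snap("side")
T=lambda u,v,z:onz(t,235+u/3.3,110+v/3.3,z).round(4)
S=lambda u,v,z:onz(s,290+u/2.4,100+v/2.4,z).round(4)
print("bolts");[print(T(*p,.008)) for p in((357,97),(390,274),(178,308))]
print("side bolts");[print(S(*p,.008)) for p in((230,320),(72,341),(45,222))]
print("rim");[print(T(*p,.044)) for p in((345,97),(380,268),(195,298),(180,122))]
print("catch",T(392,176,.047),S(155,318,.047))
print("knob",T(516,127,.068),S(200,382,.068))
print("pivot",S(215,494,.062),"tip",S(124,503,.0575),T(672,213,.0575),T(670,110,.0575))
print("pipe",T(655,92,.04),T(655,185,.04),S(165,525,.03),S(262,523,.03))
# lid edges: depth
for u,v in((45,70),(72,272),(60,170),(170,275),(155,110)):
    print("lid",pt(t,235+u/3.3,110+v/3.3).round(3))
for u,v in((110,38),(45,45),(175,38),(50,185),(180,175)):
    print("lidS",pt(s,290+u/2.4,100+v/2.4).round(3))
E
```

```text
bolts
[0.6356 0.0242 0.008 ]
[ 0.4916 -0.0035  0.008 ]
[0.4612 0.1613 0.008 ]
side bolts
[0.6385 0.0221 0.008 ]
[ 0.492  -0.0041  0.008 ]
[0.4631 0.1607 0.008 ]
rim
[0.6238 0.0346 0.044 ]
[0.4887 0.006  0.044 ]
[0.4626 0.1458 0.044 ]
[0.6011 0.1621 0.044 ]
catch [ 0.5603 -0.0023  0.047 ] [ 0.566  -0.0128  0.047 ]
knob [ 0.5948 -0.0947  0.068 ] [ 0.5979 -0.1055  0.068 ]
pivot [ 0.602 -0.211  0.062] tip [ 0.5335 -0.216   0.0575] [ 0.5328 -0.2133  0.0575] [ 0.6138 -0.2138  0.0575]
pipe [ 0.6338 -0.2065  0.04  ] [ 0.559  -0.2048  0.04  ] [ 0.5654 -0.2167  0.03  ] [ 0.6399 -0.2148  0.03  ]
lid [0.591 0.243 0.192]
lid [0.451 0.218 0.193]
lid [0.519 0.228 0.201]
lid [0.473 0.162 0.079]
lid [ 0.626  0.187 -0.006]
lidS [0.529 0.228 0.184]
lidS [0.467 0.215 0.184]
lidS [0.591 0.234 0.179]
lidS [0.47  0.156 0.061]
lidS [0.599 0.179 0.054]
```

```bash
cat >> h.py <<'E'
C=np.array([.549,.0915]);th=np.radians(10.3)
ex=np.array([np.cos(th),np.sin(th)]);ey=np.array([-ex[1],ex[0]])
def ch(x,y):return C+x*ex+y*ey
def cloud(c):
    v,u=np.mgrid[0:400,0:640];z=c["z_map"];K=c["mtx"];V=np.array(c["view"])
    d=np.stack([(u-K[0][2])/K[0][0],-(v-K[1][2])/K[1][1],-np.ones_like(z)],-1)*z[...,None]
    return (d-V[:3,3])@V[:3,:3]
def to(x,y,z=None,psi=None):
    s=read_state();p=s["ee_pos"];q=s["eef_rot"]
    cur=2*np.arctan2(q[1],q[0])
    d=(np.array([x,y,p[2] if z is None else z])-p)/.025
    t=0
    if psi is not None:
        t=(np.radians(psi)-cur+np.pi/2)%np.pi-np.pi/2
    print("pos",p.round(4),"psi",np.degrees(cur).round(1),"delta units",d.round(2),"turn",round(t/.12,2),"w",round(s["width"],4),"F",s["ft_force"].round(1),"t",round(s["time"],1))
E
python3 - <<'E'
from h import *
for n in("top","side"):
    P=cloud(snap(n)).reshape(-1,3)
    m=(P[:,0]>.28)&(P[:,0]<.47)&(P[:,1]>-.06)&(P[:,1]<.12)&(P[:,2]>.04)&(P[:,2]<.2)
    Q=P[m]
    for lo in np.arange(.3,.47,.02):
        k=Q[(Q[:,0]>=lo)&(Q[:,0]<lo+.02)]
        if len(k):print(n,round(lo,2),len(k),np.percentile(k,95,axis=0).round(3))
    m=(P[:,0]>.45)&(P[:,0]<.62)&(P[:,1]>.14)&(P[:,1]<.3)&(P[:,2]>.06)
    Q=P[m]; yy=(Q[:,:2]-C)@ey
    for lo in np.arange(.06,.22,.03):
        k=yy[(Q[:,2]>=lo)&(Q[:,2]<lo+.03)]
        if len(k):print("lid",round(lo,2),len(k),np.percentile(k,[2,50,98]).round(3))
    print(Q[:,2].max())
for k in((-28,30),(28,30),(-28,-30),(28,-30)):print(k,ch(k[0]/1e3,k[1]/1e3).round(4))
to(.4804-.0005,-.226,.1,156)
E
```

```text
top 0.34 281 [0.359 0.083 0.103]
top 0.36 440 [0.379 0.073 0.106]
top 0.38 413 [0.399 0.072 0.106]
top 0.4 215 [0.412 0.087 0.104]
lid 0.06 312 [0.08  0.086 0.094]
lid 0.09 400 [0.092 0.099 0.107]
lid 0.12 440 [0.106 0.114 0.122]
lid 0.15 504 [0.12  0.128 0.138]
lid 0.18 436 [0.134 0.143 0.152]
0.20647543368389995
side 0.34 235 [0.36  0.067 0.1  ]
side 0.36 556 [0.379 0.065 0.103]
side 0.38 581 [0.399 0.065 0.103]
side 0.4 443 [0.415 0.07  0.101]
lid 0.06 802 [0.078 0.085 0.094]
lid 0.09 875 [0.09  0.099 0.108]
lid 0.12 882 [0.104 0.113 0.123]
lid 0.15 951 [0.118 0.128 0.139]
lid 0.18 449 [0.134 0.14  0.15 ]
0.20446588778345887
(-28, 30) [0.5161 0.116 ]
(28, 30) [0.5712 0.126 ]
(-28, -30) [0.5268 0.057 ]
(28, -30) [0.5819 0.067 ]
pos [ 0.1702 -0.6013  0.2224] psi 15.8 delta units [12.39 15.01 -4.9 ] turn -5.79 w 0.087 F [-0.4 -0.3 -0.7] t 0.4
```

Request:
step_arm:
  delta_pos:
    - [0.8,1,-0.3]
    - [0.8,1,-0.3]
    - [0.8,1,-0.3]
    - [0.8,1,-0.3]
    - [0.8,1,-0.3]
    - [0.8,1,-0.3]
    - [0.8,1,-0.3]
    - [0.8,1,-0.3]
    - [0.8,1,-0.3]
    - [0.8,1,-0.3]
    - [0.8,1,-0.3]
    - [0.8,1,-0.3]
  turn: [-0.48,-0.48,-0.48,-0.48,-0.48,-0.48,-0.48,-0.48,-0.48,-0.48,-0.48,-0.48]
  grip: 0.45
  newtons: 20

```text
time: 1.6
ee_pos: [0.4109, -0.3004, 0.1325]
eef_rot: [0.978, -0.207, 0.0, 0.0]
ft_force: [0.5, -0.5, -0.1]
width: 0.048
grip_force: 0.0
```

Request:
step_arm:
  delta_pos:
    - [0.8,1,-0.3]
    - [0.8,1,-0.3]
    - [0.8,1,-0.3]
    - [0.4,0,-0.3]
    - [0,0,0]
    - [0,0,0]
  turn: [0,0,0,0,0,0]

```text
time: 2.2
ee_pos: [0.4795, -0.2274, 0.1025]
eef_rot: [0.978, -0.207, -0.0, 0.0]
ft_force: [-0.4, -0.9, 0.6]
width: 0.048
grip_force: 0.0
```

```bash
python3 - <<'E'
from h import *
to(.4795,-.2265,.003,156)
for n in("top","side"):
    c=snap(n);print(n)
    for o in brass(c):print(*o[:3])
save(c,"s2.png",(230,180,430,360),3)
E
```

```text
pos [ 0.4795 -0.2274  0.1025] psi -23.9 delta units [-0.    0.04 -3.98] turn -0.02 w 0.048 F [-0.4 -0.9  0.6] t 2.2
top
[0.6309 0.1353] 19.4 37
[ 0.633  -0.2116] 169.9 107
[ 0.4784 -0.2249] 154.5 80
[ 0.4687 -0.1218] 37.5 78
[ 0.4121 -0.2347] 29.2 86
[ 0.4076 -0.1492] 35.5 76
side
[0.4138 0.3287] 111.5 1758
[0.6273 0.1524] 77.4 45
[0.4704 0.0233] 6.6 209
[ 0.5219 -0.0598] 138.4 48
[ 0.4609 -0.0689] 156.2 59
[ 0.6239 -0.0961] 176.9 44
[ 0.481  -0.1634] 115.7 31
[ 0.6031 -0.2017] 6.1 568
[ 0.4783 -0.2268] 154.2 185
[ 0.4111 -0.2357] 29.8 178
[ 0.4249 -0.3083] 175.7 6988
```

View pics/s2.png

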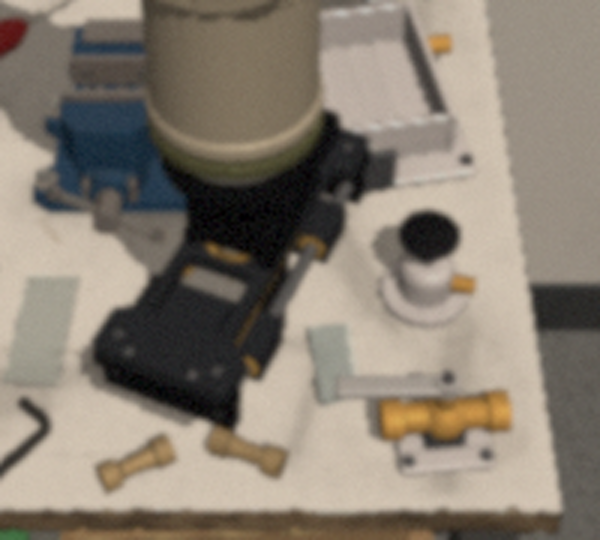

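Measured values agree with the first look; the gripper is above the fitting at crop (245,450). Descending.

Request:
step_arm:
  delta_pos:
    - [0,0,-1]
    - [0,0,-1]
    - [0,0,-1]
    - [0,0,-0.6]
    - [0,0,-0.35]
    - [0,0,0]
  turn: [0,0,0,0,0,0]

```text
time: 2.9
ee_pos: [0.4796, -0.2266, 0.0033]
eef_rot: [0.978, -0.206, -0.001, -0.0]
ft_force: [-0.4, 0.7, -1.3]
width: 0.048
grip_force: 0.0
```

Request:
step_arm:
  delta_pos:
    - [0,0,0]
    - [0,0,0]
    - [0,0,0]
    - [0,0,0]
    - [0,0,0]
  turn: [0,0,0,0,0]
  grip: 1
  newtons: 25

```text
time: 3.4
ee_pos: [0.4804, -0.2265, 0.0041]
eef_rot: [0.979, -0.206, 0.0, 0.0]
ft_force: [0.2, 0.1, -1.0]
width: 0.0157
grip_force: 0.0
```

Request:
step_arm:
  delta_pos:
    - [0,0,0.5]
    - [0,0,1]
    - [0,0,1]
    - [0,0,1]
    - [0,0,1]
    - [0,0,0]
  turn: [0,0,0,0,0,0]

```text
time: 4.0
ee_pos: [0.4823, -0.2271, 0.1207]
eef_rot: [0.979, -0.206, 0.003, 0.001]
ft_force: [0.6, 0.1, 0.3]
width: 0.0137
grip_force: 25.0
```

```bash
python3 - <<'E'
from h import *
x,y=ch(-.022,.03);to(x,y,.1,100.3)
E
```

```text
pos [ 0.4823 -0.2271  0.1207] psi -23.8 delta units [ 1.59 13.77 -0.83] turn -8.13 w 0.0137 F [0.6 0.1 0.3] t 4.0
```

Request:
step_arm:
  delta_pos:
    - [0.11,1,0]
    - [0.11,1,0]
    - [0.11,1,0]
    - [0.11,1,0]
    - [0.11,1,0]
    - [0.11,1,0]
    - [0.11,1,0]
    - [0.11,1,0]
    - [0.11,1,0]
    - [0.11,1,0]
    - [0.11,1,0]
    - [0.11,1,0]
  turn: [-0.68,-0.68,-0.68,-0.68,-0.68,-0.68,-0.68,-0.68,-0.68,-0.68,-0.68,-0.65]

```text
time: 5.2
ee_pos: [0.4954, -0.0252, 0.0975]
eef_rot: [0.857, -0.515, -0.02, 0.011]
ft_force: [0.6, 0.2, -1.7]
width: 0.0138
grip_force: 25.0
```

Request:
step_arm:
  delta_pos:
    - [0.25,0.9,-0.4]
    - [0.02,0.9,-0.5]
    - [0,0,0]
    - [0,0,0]
  turn: [0,0,0,0]

```text
time: 5.6
ee_pos: [0.5016, 0.019, 0.0753]
eef_rot: [0.858, -0.513, -0.021, 0.011]
ft_force: [-0.9, -1.0, -1.9]
width: 0.0138
grip_force: 25.0
```

```bash
python3 - <<'E'
from h import *
x,y=ch(-.022,.03);to(x,y,.014,100.3)
c=snap("top");save(c,"t3.png",(260,110,460,260),3)
E
```

```text
pos [0.5016 0.019  0.0753] psi -61.8 delta units [ 0.81  3.92 -2.45] turn -2.6 w 0.0138 F [-0.9 -1.  -1.9] t 5.6
```

View pics/t3.png

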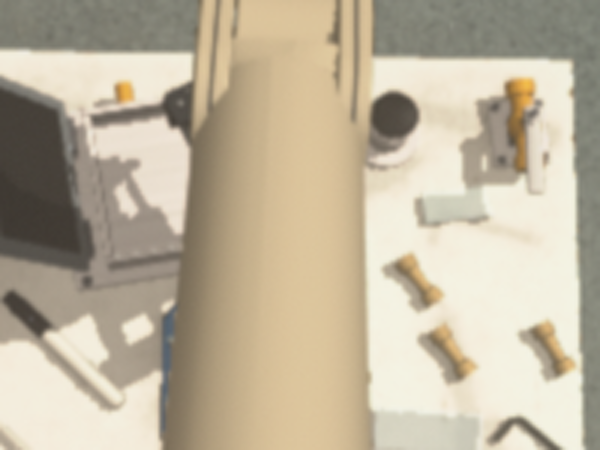

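The arm lagged and the tool has a slight tilt. I'll check the joints before going on.

Request:
step_arm:
  delta_pos:
    - [0,0,0.5]
    - [0,0,0]
    - [0,0,0]
  turn: [0,0,0]

```text
time: 5.95
ee_pos: [0.5024, 0.0171, 0.0884]
eef_rot: [0.857, -0.515, -0.02, 0.01]
ft_force: [-0.1, -0.1, -1.8]
width: 0.0136
grip_force: 25.0
```

```bash
python3 - <<'E'
from h import *
s=read_state();print(s["joint_positions"].round(3),s["joint_vel"].round(2),s["eef_rot"].round(3));to(.5,0,.1,100.3)
E
```

```text
[-0.754  0.262  0.722  1.93  -0.203  1.067 -2.595] [-0.    0.01 -0.01  0.01 -0.   -0.    0.  ] [ 0.857 -0.515 -0.02   0.01 ]
pos [0.5024 0.0171 0.0884] psi -62.1 delta units [-0.1  -0.69  0.47] turn -2.57 w 0.0136 F [-0.1 -0.1 -1.8] t 6.0
```

Joint 7 is at its limit, so I'll turn the other way round, by about +162°.

Request:
step_arm:
  delta_pos:
    - [0,0,0.5]
    - [0,0,0.5]
    - [0,0,0]
    - [0,0,0]
    - [0,0,0]
    - [0,0,0]
    - [0,0,0]
    - [0,0,0]
    - [0,0,0]
    - [0,0,0]
    - [0,0,0]
    - [0,0,0]
  turn: [1,1,1,1,1,1,1,1,1,1,1,1]

```text
time: 7.15
ee_pos: [0.502, 0.0175, 0.1128]
eef_rot: [0.983, 0.18, -0.008, 0.021]
ft_force: [0.3, 0.1, -0.7]
width: 0.0141
grip_force: 2.5
```

Request:
step_arm:
  delta_pos:
    - [0,0,0]
    - [0,0,0]
    - [0,0,0]
    - [0,0,0]
    - [0,0,0]
    - [0,0,0]
    - [0,0,0]
    - [0,0,0]
    - [0,0,0]
    - [0,0,0]
    - [0,0,0]
    - [0,0,0]
  turn: [1,1,1,1,1,1,1,1,1,1,1,0.6]

```text
time: 8.35
ee_pos: [0.5019, 0.0174, 0.1128]
eef_rot: [0.639, 0.769, 0.007, 0.021]
ft_force: [0.6, 0.1, -1.1]
width: 0.014
grip_force: 25.0
```

```bash
python3 - <<'E'
from h import *
s=read_state();print(s["joint_positions"].round(3),s["eef_rot"].round(3));x,y=ch(-.022,.03);to(x,y,.1,100.3)
E
```

```text
[-0.538  0.124  0.425  1.971 -0.035  1.018  0.085] [0.639 0.769 0.007 0.021]
pos [0.5019 0.0174 0.1128] psi 100.5 delta units [ 0.8   3.99 -0.51] turn -0.03 w 0.014 F [ 0.6  0.1 -1.1] t 8.3
```

Request:
step_arm:
  delta_pos:
    - [0.2,1,0]
    - [0.2,1,0]
    - [0.2,1,0]
    - [0.2,1,0]
    - [0,0,0]
    - [0,0,0]
  turn: [0,0,0,0,0,0]

```text
time: 8.95
ee_pos: [0.522, 0.1177, 0.1127]
eef_rot: [0.64, 0.768, 0.007, 0.022]
ft_force: [-0.1, -0.4, -0.7]
width: 0.0141
grip_force: 25.0
```

```bash
python3 - <<'E'
from h import *
s=read_state();print(s["joint_positions"].round(3),s["eef_rot"].round(3));x,y=ch(-.022,.03);to(x,y,.014,100.3)
c=snap("side");save(c,"s4.png",(290,120,430,260),4)
E
```

```text
[-0.646  0.201  0.356  1.884 -0.048  1.034 -0.094] [0.64  0.768 0.007 0.022]
pos [0.522  0.1177 0.1127] psi 100.3 delta units [-0.   -0.03 -3.95] turn -0.0 w 0.0141 F [-0.1 -0.4 -0.7] t 8.9
```

View pics/s4.png

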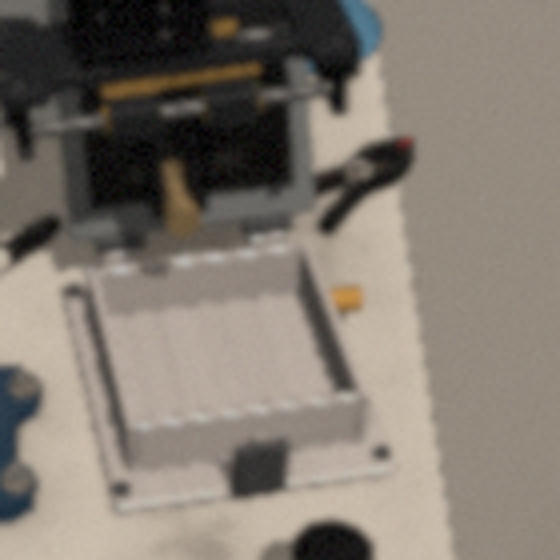

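```bash
python3 - <<'E'
from h import *
c=snap("side");p=read_state()["ee_pos"];e=np.append(ey,0)
f=p+[0,0,.0065]
for k in(-.0235,0,.0235):
    u=np.array(px(c,f+k*e));print(k,(u-[290,120])*4)
for a in(30,60,90):
    d=-.0235*(e*np.cos(np.radians(a))+np.array([0,0,np.sin(np.radians(a))]))
    print(a,(np.array(px(c,f+d))-[290,120])*4,(np.array(px(c,f-d))-[290,120])*4)
hsv=cv2.cvtColor(c["image"],cv2.COLOR_RGB2HSV)
m=cv2.inRange(hsv,(8,80,60),(28,255,255))[150:190,320:350]
v,u=np.nonzero(m);print((v.min()+30)*4,(v.max()+30)*4,[(int(r+30)*4,(u[v==r].min()+30)*4,(u[v==r].max()+30)*4) for r in sorted(set(v))])
E
```

```text
-0.0235 [181.78114358 217.7459899 ]
0 [173.59977459 191.39721724]
0.0235 [165.67140433 165.86324782]
30 [180.48078208 230.71334286] [166.80547432 152.57651215]
60 [177.37176517 232.93184574] [169.79198644 149.46840992]
90 [173.33044097 224.13484905] [173.87704518 157.69484302]
160 232 [(160, np.int64(164), np.int64(172)), (164, np.int64(164), np.int64(180)), (168, np.int64(160), np.int64(180)), (172, np.int64(160), np.int64(180)), (176, np.int64(160), np.int64(180)), (180, np.int64(164), np.int64(180)), (184, np.int64(164), np.int64(184)), (188, np.int64(164), np.int64(184)), (192, np.int64(164), np.int64(188)), (196, np.int64(164), np.int64(188)), (200, np.int64(164), np.int64(192)), (204, np.int64(164), np.int64(196)), (208, np.int64(164), np.int64(196)), (212, np.int64(164), np.int64(196)), (216, np.int64(164), np.int64(196)), (220, np.int64(164), np.int64(196)), (224, np.int64(168), np.int64(196)), (228, np.int64(168), np.int64(192)), (232, np.int64(172), np.int64(188))]
```

The fitting still hangs nearly level, spanning crop rows 160–232 as expected. Lowering it into the chamber.

Request:
step_arm:
  delta_pos:
    - [0,0,-1]
    - [0,0,-1]
    - [0,0,-1]
    - [0,0,-0.5]
    - [0,0,-0.3]
    - [0,0,-0.1]
    - [0,0,0]
    - [0,0,0]
  turn: [0,0,0,0,0,0,0,0]

```text
time: 9.85
ee_pos: [0.5228, 0.1184, 0.0165]
eef_rot: [0.641, 0.768, 0.008, 0.022]
ft_force: [0.3, 0.1, -0.8]
width: 0.0137
grip_force: 25.0
```

Request:
step_arm:
  delta_pos:
    - [0,0,0]
    - [0,0,0]
    - [0,0,0]
    - [0,0,0]
    - [0,0,0]
    - [0,0,0.4]
    - [0,0,1]
    - [0,0,1]
    - [0,0,1]
    - [0,0,0.6]
  turn: [0,0,0,0,0,0,0,0,0,0]
  grip: 0.7

```text
time: 10.85
ee_pos: [0.523, 0.1183, 0.1184]
eef_rot: [0.641, 0.767, 0.008, 0.022]
ft_force: [0.1, -0.4, -0.4]
width: 0.0262
grip_force: 0.0
```

```bash
python3 - <<'E'
from h import *
to(.4685,-.1225,.12,38)
c=snap("top")
for o in brass(c):print(*o[:3])
E
```

```text
pos [0.523  0.1183 0.1184] psi 100.3 delta units [-2.18 -9.63  0.06] turn -9.06 w 0.0262 F [ 0.1 -0.4 -0.4] t 10.8
[ 0.6168 -0.2105] 176.7 175
[ 0.4687 -0.1218] 37.2 82
[ 0.4121 -0.2348] 28.9 81
[ 0.4074 -0.1497] 35.9 85
```

Request:
step_arm:
  delta_pos:
    - [-0.2,-0.9,0]
    - [-0.2,-0.9,0]
    - [-0.2,-0.9,0]
    - [-0.2,-0.9,0]
    - [-0.2,-0.9,0]
    - [-0.2,-0.9,0]
    - [-0.2,-0.9,0]
    - [-0.2,-0.9,0]
    - [-0.2,-0.9,0]
    - [-0.2,-0.9,0]
    - [-0.18,-0.63,0]
    - [0,0,0]
  turn: [-0.83,-0.83,-0.83,-0.83,-0.83,-0.83,-0.83,-0.83,-0.83,-0.83,-0.76,0]
  grip: 0.45

```text
time: 12.1
ee_pos: [0.467, -0.1247, 0.1158]
eef_rot: [0.946, 0.323, -0.005, 0.022]
ft_force: [-0.3, 0.4, 0.3]
width: 0.0478
grip_force: 0.0
```

```bash
python3 - <<'E'
from h import *
c=snap("side");c2=snap("top");to(.4685,-.1225,.004,38.2);print(read_state()["joint_positions"].round(2))
for k in(c,c2):
  for o in brass(k):print(*o[:3])
save(c,"s5.png",(290,140,430,260),4)
E
```

```text
pos [ 0.4677 -0.1221  0.1157] psi 38.1 delta units [ 0.03 -0.02 -4.47] turn 0.01 w 0.0482 F [ 0.4  0.2 -0.3] t 12.2
[-0.47  0.1   0.63  2.   -0.02  1.05 -0.73]
[0.4501 0.2306] 8.3 204
[0.6275 0.1523] 79.4 43
[0.5235 0.1248] 99.1 99
[0.3988 0.0907] 95.5 69
[0.4648 0.0982] 38.4 44
[0.5021 0.0721] 127.9 58
[ 0.4653 -0.0075] 83.5 30
[ 0.6237 -0.0958] 169.3 44
[ 0.4675 -0.1233] 38.2 141
[ 0.4065 -0.1511] 35.9 157
[ 0.6031 -0.2016] 6.1 568
[ 0.4111 -0.2357] 29.6 178
[ 0.4253 -0.3083] 175.7 6987
[0.6307 0.1352] 15.6 36
[0.5258 0.1205] 99.8 84
```

View pics/s5.png

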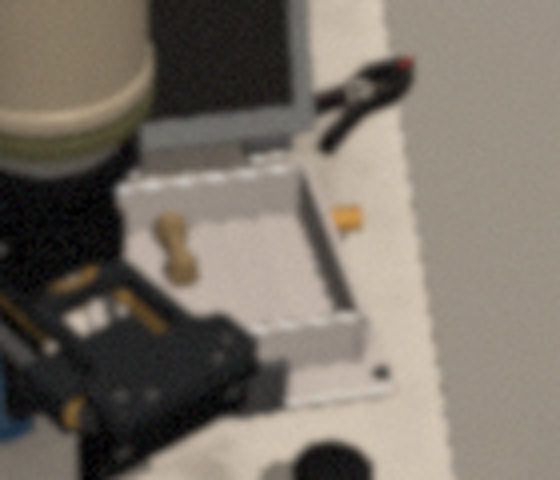

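Fitting 1 lies flat in the chamber at crop (178,248). Before descending I'll check the gripper body's clearance to the vise.

```bash
python3 - <<'E'
from h import *
P=cloud(snap("top")).reshape(-1,3)
for lo in np.arange(-.09,.05,.02):
    k=P[(P[:,0]>.3)&(P[:,0]<.46)&(P[:,1]>lo)&(P[:,1]<lo+.02)&(P[:,2]>.02)&(P[:,2]<.12)]
    if len(k):print(round(lo,2),len(k),k.max(0).round(3))
E
python3 - <<'E'
import cv2
E
```

```text
-0.09 15 [ 0.415 -0.07   0.074]
-0.07 125 [ 0.42  -0.05   0.082]
-0.05 101 [ 0.404 -0.03   0.103]
-0.03 237 [ 0.413 -0.011  0.104]
-0.01 254 [0.437 0.01  0.106]
0.01 157 [0.406 0.03  0.063]
0.03 240 [0.414 0.05  0.105]
0.05 259 [0.412 0.07  0.111]
```

The vise is in the way of the gripper body for a cross grip, so I'll turn 90° and grip this fitting end to end.

Request:
step_arm:
  delta_pos:
    - [0,0,0]
    - [0,0,0]
    - [0,0,0]
    - [0,0,0]
    - [0,0,0]
    - [0,0,0]
    - [0,0,0]
    - [0,0,0]
    - [0,0,0]
    - [0,0,0]
    - [0,0,0]
    - [0,0,0]
  turn: [1,1,1,1,1,1,1,1,1,1,1,1]
  grip: 0.25

```text
time: 13.45
ee_pos: [0.4679, -0.1213, 0.1156]
eef_rot: [0.492, 0.87, 0.011, 0.02]
ft_force: [0.1, 0.2, -0.2]
width: 0.0653
grip_force: 0.0
```

Request:
step_arm:
  delta_pos:
    - [0.03,-0.04,-0.5]
    - [0,0,0]
    - [0,0,0]
    - [0,0,0]
  turn: [1,0.1,0,0]

```text
time: 13.85
ee_pos: [0.4687, -0.1231, 0.1035]
eef_rot: [0.438, 0.899, 0.012, 0.019]
ft_force: [-0.7, -0.5, -0.2]
width: 0.0652
grip_force: 0.0
```

```bash
python3 - <<'E'
from h import *
c=snap("side");to(.468,-.1228,.004,128.2)
for o in brass(c):print(*o[:3])
E
```

```text
pos [ 0.4687 -0.1232  0.1035] psi 128.0 delta units [-0.03  0.02 -3.98] turn 0.03 w 0.0652 F [ 0.6 -0.4  0.4] t 13.9
[0.4413 0.1898] 10.9 175
[0.6277 0.1528] 76.2 45
[0.4939 0.1386] 55.7 51
[0.4423 0.025 ] 41.5 144
[ 0.6237 -0.0958] 169.3 44
[ 0.4677 -0.1234] 38.9 147
[ 0.4065 -0.151 ] 36.4 157
[ 0.6031 -0.2016] 6.1 567
[ 0.411  -0.2357] 29.8 179
[ 0.4251 -0.3084] 175.7 6990
```

Request:
step_arm:
  delta_pos:
    - [0,0,-1]
    - [0,0,-1]
    - [0,0,-1]
    - [0,0,-0.6]
    - [0,0,-0.35]
    - [0,0,0]
  turn: [0,0,0,0,0,0]

```text
time: 14.5
ee_pos: [0.468, -0.1234, 0.0038]
eef_rot: [0.438, 0.899, 0.012, 0.019]
ft_force: [0.3, -1.0, 0.8]
width: 0.0653
grip_force: 0.0
```

Request:
step_arm:
  delta_pos:
    - [0,0,0]
    - [0,0,0]
    - [0,0,0]
    - [0,0,0]
    - [0,0,0]
    - [0,0,0]
  turn: [0,0,0,0,0,0]
  grip: 1
  newtons: 30

```text
time: 15.1
ee_pos: [0.4689, -0.1236, 0.005]
eef_rot: [0.438, 0.899, 0.013, 0.02]
ft_force: [-0.7, 0.8, 7.4]
width: 0.0468
grip_force: 30.0
```

Request:
step_arm:
  delta_pos:
    - [0,0,0.5]
    - [0,0,1]
    - [0,0,1]
    - [0,0,1]
    - [0,0,1]
    - [0,0,0]
  turn: [0,0,0,0,0,0]

```text
time: 15.7
ee_pos: [0.4703, -0.124, 0.1206]
eef_rot: [0.438, 0.899, 0.014, 0.022]
ft_force: [0.6, 0.1, -0.7]
width: 0.0465
grip_force: 29.9
```

```bash
python3 - <<'E'
from h import *
x,y=ch(.010,-.045);to(x,y,.12,100.3)
E
```

```text
pos [ 0.4703 -0.124   0.1206] psi 128.1 delta units [ 3.86  6.92 -0.02] turn -4.04 w 0.0465 F [ 0.6  0.1 -0.7] t 15.7
```

Request:
step_arm:
  delta_pos:
    - [0.55,0.99,0]
    - [0.55,0.99,0]
    - [0.55,0.99,0]
    - [0.55,0.99,0]
    - [0.55,0.99,0]
    - [0.55,0.99,0]
    - [0.55,1,0]
    - [0,0.02,0]
    - [0,0,0]
  turn: [-0.58,-0.58,-0.58,-0.58,-0.58,-0.58,-0.56,0,0]

```text
time: 16.6
ee_pos: [0.5642, 0.0506, 0.1163]
eef_rot: [0.64, 0.768, 0.007, 0.021]
ft_force: [-0.5, 0.5, -0.5]
width: 0.0467
grip_force: 29.9
```

```bash
python3 - <<'E'
from h import *
x,y=ch(.010,-.044);to(x,y,.015,100.3)
E
```

```text
pos [0.5642 0.0506 0.1163] psi 100.4 delta units [ 0.1  -0.02 -4.05] turn -0.02 w 0.0467 F [-0.5  0.5 -0.5] t 16.6
```

Request:
step_arm:
  delta_pos:
    - [0.1,-0.02,-1]
    - [0,0,-1]
    - [0,0,-1]
    - [0,0,-0.6]
    - [0,0,-0.3]
    - [0,0,-0.15]
    - [0,0,0]
    - [0,0,0]
  turn: [0,0,0,0,0,0,0,0]

```text
time: 17.4
ee_pos: [0.5678, 0.0499, 0.0165]
eef_rot: [0.641, 0.768, 0.008, 0.022]
ft_force: [-0.0, 0.1, -0.4]
width: 0.0466
grip_force: 29.9
```

Request:
step_arm:
  delta_pos:
    - [0,0,0]
    - [0,0,0]
    - [0,0,0]
    - [0,0,0]
    - [0,0,0]
    - [0,0,0.4]
    - [0,0,1]
    - [0,0,1]
    - [0,0,1]
    - [0,0,0.7]
  turn: [0,0,0,0,0,0,0,0,0,0]
  grip: 0.36

```text
time: 18.4
ee_pos: [0.5678, 0.0499, 0.1206]
eef_rot: [0.641, 0.767, 0.008, 0.022]
ft_force: [0.6, 0.7, 0.5]
width: 0.0557
grip_force: 0.0
```

```bash
python3 - <<'E'
from h import *
c=snap("top")
for o in brass(c):print(*o[:3])
to(.407,-.1505,.12,126)
E
```

```text
[0.6309 0.1351] 8.9 40
[ 0.6166 -0.2105] 176.5 174
[0.5237 0.1306] 101.0 45
[ 0.4121 -0.2349] 28.6 78
[ 0.4075 -0.1497] 35.5 85
[0.316  0.0118] 93.8 484
pos [0.5691 0.05   0.1231] psi 100.3 delta units [-6.48 -8.02 -0.12] turn 3.74 w 0.0556 F [ 1.8 -0.2  2.4] t 18.4
```

Request:
step_arm:
  delta_pos:
    - [-0.6,-1,0]
    - [-0.6,-1,0]
    - [-0.6,-1,0]
    - [-0.8,-1,0]
    - [-0.8,-1,0]
    - [-0.8,-1,0]
    - [-0.8,-1,0]
    - [-0.8,-0.8,0]
    - [-0.55,-0.2,-0.3]
    - [0,0,0]
    - [0,0,0]
  turn: [0.5,0.5,0.5,0.5,0.5,0.5,0.5,0.24,0,0,0]
  grip: 0.25

```text
time: 19.55
ee_pos: [0.409, -0.1497, 0.1111]
eef_rot: [0.454, 0.891, 0.012, 0.02]
ft_force: [0.1, -0.3, -0.2]
width: 0.0652
grip_force: 0.0
```

```bash
python3 - <<'E'
from h import *
c=snap("side");c2=snap("top")
for o in brass(c)+brass(c2):print(*o[:3])
to(.407,-.1503,.004,126)
save(c,"s6.png",(230,140,430,350),2.8)
E
```

```text
[0.3421 0.1624] 9.6 209
[0.6275 0.1519] 78.8 45
[0.5235 0.1244] 98.9 99
[0.4107 0.1097] 41.7 82
[ 0.3574 -0.002 ] 39.9 170
[ 0.6239 -0.0959] 173.5 43
[ 0.4065 -0.1509] 36.5 157
[ 0.603  -0.2017] 6.1 566
[ 0.411  -0.2358] 29.5 178
[ 0.4253 -0.3084] 175.7 6990
[0.6309 0.1353] 19.4 37
[ 0.6153 -0.2106] 177.4 181
[0.5712 0.0525] 9.4 94
[0.5258 0.1199] 99.2 83
[ 0.4075 -0.1504] 35.5 101
pos [ 0.4094 -0.1495  0.1111] psi 126.1 delta units [-0.1  -0.03 -4.28] turn -0.01 w 0.0653 F [ 0.6  0.1 -0.7] t 19.6
```

View pics/s6.png

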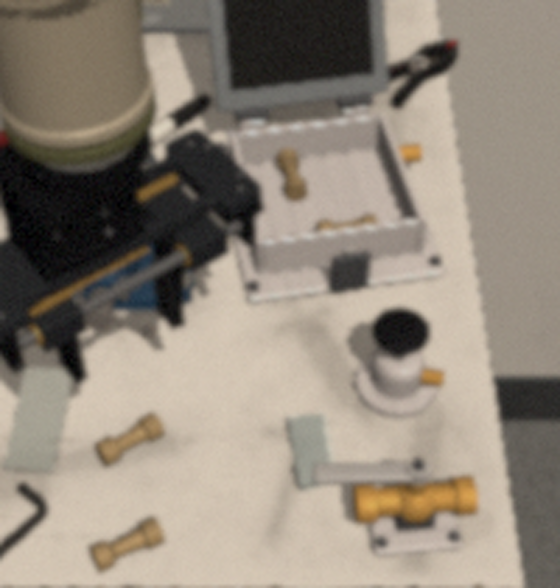

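```bash
python3 - <<'E'
from h import *
c=snap("side")
for u,v in((22,365),(72,375),(60,470),(5,468)):print(onz(c,230+u/2.8,140+v/2.8,.004).round(4))
E
```

```text
[ 0.3209 -0.0803  0.004 ]
[ 0.3593 -0.0899  0.004 ]
[ 0.3599 -0.1743  0.004 ]
[ 0.3213 -0.1726  0.004 ]
```

The acrylic edge is at x=0.360, so I'll use a smaller opening and aim slightly to +x.

Request:
step_arm:
  delta_pos:
    - [-0.03,0,-1]
    - [0,0,-1]
    - [0,0,-1]
    - [0,0,-0.7]
    - [0,0,-0.35]
    - [0,0,-0.2]
    - [0,0,0]
  turn: [0,0,0,0,0,0,0]
  grip: 0.345

```text
time: 20.4
ee_pos: [0.4079, -0.15, 0.0043]
eef_rot: [0.453, 0.891, 0.012, 0.019]
ft_force: [0.2, -0.3, 0.3]
width: 0.0572
grip_force: 0.0
```

Request:
step_arm:
  delta_pos:
    - [0,0,0]
    - [0,0,0]
    - [0,0,0]
    - [0,0,0]
    - [0,0,0]
    - [0,0,0]
  turn: [0,0,0,0,0,0]
  grip: 1
  newtons: 30

```text
time: 21.0
ee_pos: [0.4083, -0.1501, 0.005]
eef_rot: [0.454, 0.891, 0.012, 0.02]
ft_force: [-1.2, 0.5, 7.2]
width: 0.0467
grip_force: 30.0
```

Request:
step_arm:
  delta_pos:
    - [0,0,0.5]
    - [0,0,1]
    - [0,0,1]
    - [0,0,1]
    - [0,0,1]
    - [0,0,0.1]
    - [0,0,0]
  turn: [0,0,0,0,0,0,0]

```text
time: 21.7
ee_pos: [0.4079, -0.1499, 0.1195]
eef_rot: [0.454, 0.891, 0.012, 0.02]
ft_force: [-0.7, 0.6, -1.3]
width: 0.047
grip_force: 29.9
```

```bash
python3 - <<'E'
from h import *
x,y=ch(.012,-.013);to(x,y,.12,100.3)
E
```

```text
pos [ 0.4079 -0.1499  0.1195] psi 126.0 delta units [6.21 9.23 0.02] turn -3.74 w 0.047 F [-0.7  0.6 -1.3] t 21.7
```

Request:
step_arm:
  delta_pos:
    - [0.7,0.9,0]
    - [0.7,0.9,0]
    - [0.7,0.9,0]
    - [0.6,0.9,0]
    - [0.6,0.9,0]
    - [0.6,0.9,0]
    - [0.6,0.9,0]
    - [0.6,0.9,0]
    - [0.6,0.9,0]
    - [0.5,0.9,0]
    - [0,0.2,0]
    - [0,0,0]
  turn: [-0.37,-0.37,-0.37,-0.37,-0.37,-0.37,-0.37,-0.37,-0.37,-0.37,0,0]

```text
time: 22.9
ee_pos: [0.5617, 0.0804, 0.1175]
eef_rot: [0.638, 0.77, 0.006, 0.021]
ft_force: [-0.4, 0.9, -1.3]
width: 0.0465
grip_force: 29.9
```

```bash
python3 - <<'E'
from h import *
x,y=ch(.012,-.013);to(x,y,.015,100.3)
E
```

```text
pos [0.5617 0.0804 0.1175] psi 100.7 delta units [ 0.06  0.02 -4.1 ] turn -0.06 w 0.0465 F [-0.4  0.9 -1.3] t 22.9
```

Request:
step_arm:
  delta_pos:
    - [0.06,0.02,-1]
    - [0,0,-1]
    - [0,0,-1]
    - [0,0,-0.6]
    - [0,0,-0.3]
    - [0,0,-0.2]
    - [0,0,0]
    - [0,0,0]
  turn: [0,0,0,0,0,0,0,0]

```text
time: 23.7
ee_pos: [0.5647, 0.0805, 0.0177]
eef_rot: [0.639, 0.769, 0.008, 0.022]
ft_force: [0.7, 0.2, -0.9]
width: 0.0467
grip_force: 29.9
```

Request:
step_arm:
  delta_pos:
    - [0,0,0]
    - [0,0,0]
    - [0,0,0]
    - [0,0,0]
    - [0,0,0]
    - [0,0,0.4]
    - [0,0,1]
    - [0,0,1]
    - [0,0,1]
    - [0,0,0.7]
  turn: [0,0,0,0,0,0,0,0,0,0]
  grip: 0.36

```text
time: 24.7
ee_pos: [0.5648, 0.0804, 0.1219]
eef_rot: [0.639, 0.769, 0.008, 0.022]
ft_force: [0.8, 0.1, 0.5]
width: 0.0558
grip_force: 0.0
```

```bash
python3 - <<'E'
from h import *
to(.4115,-.2355,.12,29.5+90)
for a in((28,119),(33,120)):pass
c=snap("top")
for o in brass(c):print(*o[:3])
c=snap("side")
print([onz(c,230+u/2.8,140+v/2.8,.008).round(3) for u,v in((45,515),(25,490),(0,550))])
E
```

```text
pos [0.5648 0.0804 0.1219] psi 100.6 delta units [ -6.13 -12.64  -0.08] turn 2.75 w 0.0558 F [0.8 0.1 0.5] t 24.7
[ 0.6168 -0.2105] 176.7 175
[ 0.4121 -0.2349] 28.6 78
[0.3122 0.0367] 97.2 501
[array([ 0.355, -0.213,  0.008]), array([ 0.338, -0.194,  0.008]), array([ 0.328, -0.24 ,  0.008])]
```

Request:
step_arm:
  delta_pos:
    - [-0.5,-1,0]
    - [-0.5,-1,0]
    - [-0.5,-1,0]
    - [-0.5,-1,0]
    - [-0.5,-1,0]
    - [-0.5,-1,0]
    - [-0.5,-1,0]
    - [-0.5,-1,0]
    - [-0.5,-1,0]
    - [-0.5,-1,0]
    - [-0.5,-1,0]
    - [-0.5,-1,0]
  turn: [-0.86,-0.86,-0.86,-0.86,-0.86,-0.86,-0.86,-0.86,-0.86,-0.86,-0.86,-0.86]
  grip: 0.45

```text
time: 26.0
ee_pos: [0.4132, -0.2204, 0.1191]
eef_rot: [0.967, 0.254, -0.007, 0.022]
ft_force: [1.1, -0.2, -0.3]
width: 0.0483
grip_force: 0.0
```

Request:
step_arm:
  delta_pos:
    - [-0.13,-0.64,-0.3]
    - [0,0,-0.3]
    - [0,0,0]
    - [0,0,0]
  turn: [0,0,0,0]

```text
time: 26.4
ee_pos: [0.411, -0.2346, 0.1041]
eef_rot: [0.966, 0.256, -0.007, 0.022]
ft_force: [-0.1, 0.4, 0.6]
width: 0.048
grip_force: 0.0
```

```bash
python3 - <<'E'
from h import *
c=snap("side");c2=snap("top")
for o in brass(c)+brass(c2):print(*o[:3])
to(.4115,-.2355,.004,29.5)
E
```

```text
[0.6276 0.1524] 85.9 45
[0.5234 0.1248] 99.3 96
[0.5655 0.0886] 10.6 109
[0.3625 0.0307] 5.9 230
[ 0.3315 -0.0685] 52.8 53
[ 0.3878 -0.0685] 26.6 59
[ 0.6239 -0.0961] 176.9 44
[ 0.603  -0.2017] 6.1 568
[ 0.411  -0.2359] 29.5 177
[ 0.4257 -0.3084] 175.7 6978
[0.6309 0.1353] 19.4 37
[ 0.6165 -0.2105] 176.6 176
[0.5684 0.0829] 9.2 91
[0.5712 0.0525] 9.4 94
[0.5258 0.1199] 99.2 83
pos [ 0.4114 -0.2347  0.1045] psi 29.7 delta units [ 0.01 -0.03 -4.02] turn -0.03 w 0.0477 F [ 1.1 -0.6  0.4] t 26.5
```

Request:
step_arm:
  delta_pos:
    - [0,-0.03,-1]
    - [0,0,-1]
    - [0,0,-1]
    - [0,0,-0.6]
    - [0,0,-0.4]
    - [0,0,0]
  turn: [0,0,0,0,0,0]

```text
time: 27.1
ee_pos: [0.4105, -0.2358, 0.0037]
eef_rot: [0.966, 0.256, -0.007, 0.022]
ft_force: [0.3, 0.4, 0.8]
width: 0.0477
grip_force: 0.0
```

Request:
step_arm:
  delta_pos:
    - [0,0,0]
    - [0,0,0]
    - [0,0,0]
    - [0,0,0]
    - [0,0,0]
    - [0,0,0]
    - [0,0,0]
  turn: [0,0,0,0,0,0,0]
  grip: 1
  newtons: 30

```text
time: 27.8
ee_pos: [0.411, -0.2362, 0.0046]
eef_rot: [0.966, 0.256, -0.006, 0.022]
ft_force: [-1.6, 1.3, 5.9]
width: 0.0136
grip_force: 29.9
```

Request:
step_arm:
  delta_pos:
    - [0,0,0.5]
    - [0,0,1]
    - [0,0,1]
    - [0,0,1]
    - [0,0,1]
    - [0,0,0.1]
    - [0,0,0]
  turn: [0,0,0,0,0,0,0]

```text
time: 28.5
ee_pos: [0.4113, -0.2363, 0.12]
eef_rot: [0.966, 0.256, -0.006, 0.022]
ft_force: [-0.7, -0.3, -0.6]
width: 0.0137
grip_force: 29.8
```

```bash
python3 - <<'E'
from h import *
for p in((.5246,.122),(.567,.0855)):
    r=np.array(p)-C;print(r@ex,r@ey)
x,y=ch(.026,.03);to(x,y,.12,100.3)
E
```

```text
-0.018553327364529842 0.03437126770581197
0.01663711739210556 -0.009121750099695517
pos [ 0.4113 -0.2363  0.12  ] psi 29.6 delta units [ 6.32 14.48  0.  ] turn 10.28 w 0.0137 F [-0.7 -0.3 -0.6] t 28.5
```

Request:
step_arm:
  delta_pos:
    - [0.52,1,0]
    - [0.52,1,0]
    - [0.52,1,0]
    - [0.52,1,0]
    - [0.52,1,0]
    - [0.52,1,0]
    - [0.52,1,0]
    - [0.52,1,0]
    - [0.52,1,0]
    - [0.52,1,0]
    - [0.52,1,0]
    - [0.52,1,0]
  turn: [0.86,0.86,0.86,0.86,0.86,0.86,0.86,0.86,0.86,0.86,0.86,0.86]

```text
time: 29.7
ee_pos: [0.5665, 0.0645, 0.1177]
eef_rot: [0.637, 0.77, 0.006, 0.021]
ft_force: [-0.1, -0.4, 0.2]
width: 0.0138
grip_force: 29.8
```

Request:
step_arm:
  delta_pos:
    - [0.1,1,0]
    - [0,1,0]
    - [0,0.6,0]
    - [0,0,0]
    - [0,0,0]
  turn: [0,0,0,0,0]

```text
time: 30.2
ee_pos: [0.5692, 0.1275, 0.1187]
eef_rot: [0.639, 0.769, 0.007, 0.022]
ft_force: [-0.1, 0.5, -0.8]
width: 0.0134
grip_force: 29.8
```

```bash
python3 - <<'E'
from h import *
x,y=ch(.027,.033);to(x,y,.014,100.3)
c=snap("side")
for o in brass(c):print(*o[:4])
hsv=cv2.cvtColor(c["image"],cv2.COLOR_RGB2HSV)
p=read_state()["ee_pos"];e=np.append(ey,0)
for k in(-.0235,0):print(px(c,p+[0,0,.0055]+k*e))
E
```

```text
pos [0.5692 0.1275 0.1187] psi 100.6 delta units [ 0.02  0.05 -4.19] turn -0.04 w 0.0134 F [-0.1  0.5 -0.8] t 30.2
[0.582  0.2674] 94.2 125 [356. 165.]
[0.6276 0.1524] 86.3 45 [377. 194.]
[0.5235 0.1248] 99.2 98 [334. 202.]
[0.5655 0.0887] 10.4 107 [352. 212.]
[ 0.6239 -0.0959] 173.5 43 [384. 274.]
[ 0.603  -0.2017] 6.0 566 [378. 318.]
[ 0.4833 -0.3141] 0.2 5926 [313. 374.]
(np.float64(356.9666916419113), np.float64(169.54297152278474))
(np.float64(354.59076311310594), np.float64(163.05284665582505))
```

Request:
step_arm:
  delta_pos:
    - [0.02,0.05,-1]
    - [0,0,-1]
    - [0,0,-1]
    - [0,0,-0.6]
    - [0,0,-0.3]
    - [0,0,-0.25]
    - [0,0,0]
    - [0,0,0]
  turn: [0,0,0,0,0,0,0,0]

```text
time: 31.05
ee_pos: [0.5705, 0.13, 0.0164]
eef_rot: [0.639, 0.769, 0.008, 0.022]
ft_force: [-0.1, -0.0, -0.3]
width: 0.0139
grip_force: 29.8
```

Request:
step_arm:
  delta_pos:
    - [0,0,0]
    - [0,0,0]
    - [0,0,0]
    - [0,0,0]
    - [0,0,0]
    - [0,0,0.4]
    - [0,0,1]
    - [0,0,1]
    - [0,0,1]
    - [0,0,0.7]
    - [0,-1,0]
    - [0,-1,0]
  turn: [0,0,0,0,0,0,0,0,0,0,0,0]
  grip: 0.7

```text
time: 32.25
ee_pos: [0.5704, 0.0801, 0.1196]
eef_rot: [0.638, 0.77, 0.008, 0.022]
ft_force: [-0.1, -0.4, -0.7]
width: 0.0263
grip_force: 0.0
```

Request:
step_arm:
  delta_pos:
    - [0,-1,0.8]
    - [0,-1,0.8]
    - [0,-1,0.8]
    - [0,-1,0.8]
    - [0,-1,0.8]
    - [0,-1,0.5]
    - [0,-1,0]
    - [0,-1,0]
    - [0,0,0]
  turn: [0,0,0,0,0,0,0,0,0]
  grip: 1

```text
time: 33.15
ee_pos: [0.5692, -0.1245, 0.2317]
eef_rot: [0.641, 0.767, 0.007, 0.022]
ft_force: [0.0, -0.4, -0.2]
width: 0.0004
grip_force: 0.0
```

```bash
python3 - <<'E'
from h import *
c=snap("side");c2=snap("top")
for o in brass(c,.0175)+brass(c2,.0175):print(*o[:3])
to(.5,0,.2,100.3)
print(read_state()["joint_positions"].round(2))
save(c,"s7.png",(290,90,430,260),3.5)
E
```

```text
[0.6162 0.2469] 15.4 255
[0.5677 0.0976] 82.9 228
[0.6247 0.144 ] 118.1 51
[0.5234 0.1168] 98.4 87
[ 0.6227 -0.1026] 176.9 44
[ 0.602  -0.2072] 6.0 566
[ 0.4258 -0.3127] 175.7 6984
[0.6284 0.1349] 19.4 37
[0.5651 0.0827] 12.3 81
[0.5692 0.0525] 9.7 93
[0.5728 0.1326] 99.5 76
[0.5244 0.12  ] 96.8 73
pos [ 0.5698 -0.1203  0.2311] psi 100.5 delta units [-2.79  4.81 -1.24] turn -0.03 w 0.0005 F [-0.6  0.6 -0.2] t 33.2
[-0.41  0.21  0.62  1.64 -0.12  1.28  0.41]
```

View pics/s7.png

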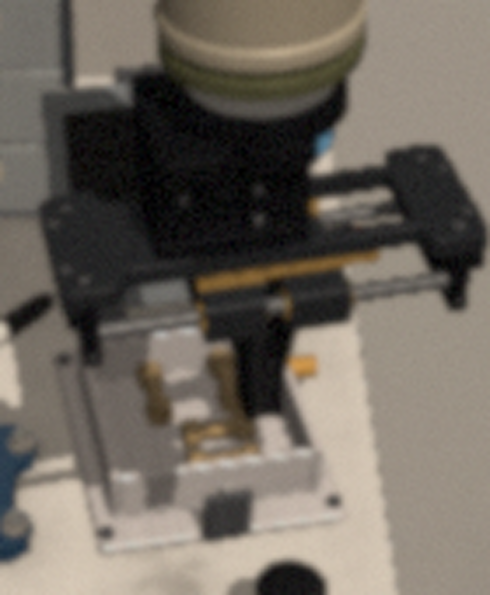

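All four fittings lie flat and apart in the chamber; the fourth is at crop (232,385). Next is the lid, so I'll check the space behind it.

```bash
python3 - <<'E'
from h import *
for n in("top","side"):
    P=cloud(snap(n)).reshape(-1,3)
    rel=P[:,:2]-C;cx=rel@ex;cy=rel@ey
    for lo in(.10,.13,.16,.19,.22,.25,.28):
        k=(abs(cx)<.12)&(cy>lo)&(cy<lo+.03)&(P[:,2]>-.05)&(P[:,2]<.3)
        if k.sum():
            q=P[k];j=q[:,2].argmax();print(n,lo,k.sum(),"zmax",np.percentile(q[:,2],98).round(3),"cx at max",cx[k][j].round(3))
x,y=ch(0,.178);to(x,y,.25,100.3)
E
```

```text
top 0.1 1256 zmax 0.17 cx at max -0.034
top 0.13 987 zmax 0.203 cx at max 0.0
top 0.16 744 zmax 0.006 cx at max 0.116
top 0.19 1017 zmax 0.005 cx at max 0.053
top 0.22 1120 zmax 0.09 cx at max 0.071
top 0.25 1762 zmax 0.202 cx at max -0.099
top 0.28 1126 zmax 0.204 cx at max -0.075
side 0.1 793 zmax 0.174 cx at max -0.05
side 0.13 467 zmax 0.198 cx at max 0.003
side 0.16 134 zmax 0.002 cx at max -0.11
side 0.19 151 zmax 0.002 cx at max -0.119
side 0.22 146 zmax 0.002 cx at max -0.116
side 0.25 1852 zmax 0.199 cx at max -0.038
side 0.28 229 zmax 0.201 cx at max -0.086
pos [ 0.57   -0.1189  0.2308] psi 100.7 delta units [-2.11 15.42  0.77] turn -0.05 w 0.0006 F [-0.2  0.  -0.1] t 33.4
```

Request:
step_arm:
  delta_pos:
    - [-0.14,1,0.6]
    - [-0.14,1,0.6]
    - [-0.14,1,0.4]
    - [-0.14,1,0]
    - [-0.14,1,0]
    - [-0.14,1,0]
    - [-0.14,1,0]
    - [-0.14,1,0]
    - [-0.14,1,0]
    - [-0.14,1,0]
    - [-0.14,1,0]
    - [-0.14,1,0]
  turn: [0,0,0,0,0,0,0,0,0,0,0,0]

```text
time: 34.55
ee_pos: [0.5271, 0.1822, 0.2708]
eef_rot: [0.638, 0.77, 0.007, 0.021]
ft_force: [-0.3, -0.1, 0.1]
width: 0.0008
grip_force: 0.0
```

Request:
step_arm:
  delta_pos:
    - [-0.14,1,0]
    - [-0.14,1,0]
    - [-0.14,1,0]
    - [-0.1,0.45,0]
    - [0,0,0]
    - [0,0,0]
  turn: [0,0,0,0,0,0]

```text
time: 35.15
ee_pos: [0.5151, 0.2653, 0.2706]
eef_rot: [0.639, 0.769, 0.007, 0.022]
ft_force: [0.1, -1.1, -0.2]
width: 0.0004
grip_force: 0.0
```

```bash
python3 - <<'E'
from h import *
x,y=ch(0,.178);to(x,y,.165,100.3)
print(read_state()["joint_positions"].round(2),read_state()["eef_rot"].round(3))
r=read_state()["ee_pos"][:2]-C;print(r@ex,r@ey)
E
```

```text
pos [0.5151 0.2653 0.2706] psi 100.6 delta units [ 0.08  0.05 -4.23] turn -0.04 w 0.0004 F [ 0.1 -1.1 -0.2] t 35.1
[-0.87  0.18  0.34  1.56 -0.03  1.38 -0.35] [0.639 0.769 0.007 0.022]
-0.0023130112658732572 0.17706267019377325
```

Request:
step_arm:
  delta_pos:
    - [0.08,0.05,-1]
    - [0,0,-1]
    - [0,0,-1]
    - [0,0,-1]
    - [0,0,-0.2]
    - [0,0,0]
  turn: [0,0,0,0,0,0]

```text
time: 35.75
ee_pos: [0.5171, 0.2662, 0.1656]
eef_rot: [0.639, 0.769, 0.007, 0.022]
ft_force: [0.3, 1.0, 1.3]
width: 0.0003
grip_force: 0.0
```

Request:
step_arm:
  delta_pos:
    - [0.1,-0.5,0]
    - [0.1,-0.5,0]
    - [0.1,-0.5,0]
    - [0.1,-0.5,0]
    - [0.1,-0.5,0]
    - [0.1,-0.5,0]
  turn: [0,0,0,0,0,0]

```text
time: 36.35
ee_pos: [0.5322, 0.1911, 0.1657]
eef_rot: [0.639, 0.769, 0.007, 0.022]
ft_force: [0.2, 0.2, 0.0]
width: 0.0003
grip_force: 0.5
```

```bash
cat >> h.py <<'E'
def inch():
    s=read_state();p=s["ee_pos"];r=p[:2]-C;print("chamber",(r@ex).round(4),(r@ey).round(4),p[2].round(4),"F",s["ft_force"].round(1),"t",s["time"])
def lid():
    P=cloud(snap("side")).reshape(-1,3);rel=P[:,:2]-C;cx=rel@ex;cy=rel@ey
    for lo in np.arange(.06,.22,.02):
        k=(abs(cx)<.07)&(abs(cx)>.04)&(cy>-.1)&(cy<.2)&(P[:,2]>lo)&(P[:,2]<lo+.02)
        if k.sum()>5:print(round(lo,2),k.sum(),np.percentile(cy[k],[5,50,95]).round(3))
E
python3 - <<'E'
from h import *
inch();lid()
E
```

```text
chamber 0.0012 0.101 0.1657 F [0.2 0.2 0. ] t 36.35
0.06 157 [0.071 0.075 0.078]
0.08 168 [0.072 0.075 0.078]
0.1 186 [0.072 0.076 0.079]
0.12 183 [0.074 0.077 0.08 ]
0.14 191 [0.074 0.078 0.082]
0.16 203 [0.076 0.079 0.082]
0.18 219 [0.077 0.081 0.084]
0.2 76 [0.079 0.083 0.088]
```

The lid is now near vertical. I'll keep pushing.

Request:
step_arm:
  delta_pos:
    - [0.1,-0.5,0]
    - [0.1,-0.5,0]
    - [0.1,-0.5,0]
    - [0.1,-0.5,0]
    - [0.1,-0.5,0]
    - [0.1,-0.5,0]
    - [0,0,0]
  turn: [0,0,0,0,0,0,0]

```text
time: 37.1
ee_pos: [0.5475, 0.1148, 0.1657]
eef_rot: [0.64, 0.768, 0.007, 0.022]
ft_force: [0.2, 0.3, 0.5]
width: 0.0002
grip_force: 0.0
```

```bash
python3 - <<'E'
from h import *
inch();lid()
E
```

```text
chamber 0.0026 0.0232 0.1657 F [0.2 0.3 0.5] t 37.1
0.06 66 [0.052 0.057 0.065]
0.08 85 [0.039 0.045 0.052]
0.1 85 [0.027 0.033 0.04 ]
0.12 93 [0.014 0.02  0.027]
0.14 99 [0.003 0.008 0.015]
0.16 161 [-0.007 -0.002  0.002]
0.18 43 [-0.008 -0.004 -0.   ]
```

Request:
step_arm:
  delta_pos:
    - [0.07,-0.4,-0.2]
    - [0.07,-0.4,-0.2]
    - [0.07,-0.4,-0.2]
    - [0.05,-0.29,-0.39]
    - [0.05,-0.29,-0.39]
    - [0.05,-0.29,-0.39]
    - [0.03,-0.19,-0.45]
    - [0.03,-0.19,-0.45]
    - [0.03,-0.19,-0.45]
    - [0.02,-0.09,-0.38]
    - [0,0,0]
  turn: [0,0,0,0,0,0,0,0,0,0,0]

```text
time: 38.25
ee_pos: [0.5578, 0.0487, 0.0765]
eef_rot: [0.639, 0.769, 0.006, 0.021]
ft_force: [0.6, 0.3, -0.4]
width: 0.0007
grip_force: 0.0
```

```bash
python3 - <<'E'
from h import *
inch();lid()
E
```

```text
chamber 0.001 -0.0436 0.0765 F [ 0.6  0.3 -0.4] t 38.25
0.06 741 [-0.075 -0.034  0.018]
0.14 42 [-0.077 -0.074 -0.015]
0.16 158 [-0.075 -0.069 -0.013]
0.18 472 [-0.071 -0.053 -0.018]
0.2 79 [-0.066 -0.062 -0.029]
```

Request:
step_arm:
  delta_pos:
    - [0.04,-0.22,0.1]
    - [0.04,-0.22,0.1]
    - [0.04,-0.22,0]
    - [0,0,-0.3]
    - [0,0,-0.3]
    - [0,0,-0.2]
    - [0,0,-0.1]
    - [0,0,0]
  turn: [0,0,0,0,0,0,0,0]

```text
time: 39.1
ee_pos: [0.5614, 0.0328, 0.0602]
eef_rot: [0.639, 0.769, 0.007, 0.021]
ft_force: [-0.6, -0.4, 3.9]
width: 0.0005
grip_force: 1.6
```

```bash
python3 - <<'E'
from h import *
inch()
E
```

```text
chamber 0.0017 -0.06 0.0602 F [-0.6 -0.4  3.9] t 39.1
```

Touching the catch; I'll press gradually.

Request:
step_arm:
  delta_pos:
    - [0,0,-0.1]
    - [0,0,-0.1]
    - [0,0,-0.1]
    - [0,0,0]
  turn: [0,0,0,0]

```text
time: 39.5
ee_pos: [0.5618, 0.0329, 0.0534]
eef_rot: [0.639, 0.769, 0.007, 0.021]
ft_force: [-3.3, -0.5, 8.5]
width: 0.0003
grip_force: 4.0
```

Request:
step_arm:
  delta_pos:
    - [0,0,-0.1]
    - [0,0,-0.1]
    - [0,0,0]
  turn: [0,0,0]

```text
time: 39.8
ee_pos: [0.5623, 0.0329, 0.0522]
eef_rot: [0.639, 0.769, 0.008, 0.021]
ft_force: [-23.6, -1.5, 54.4]
width: 0.0009
grip_force: 26.8
```

Request:
step_arm:
  delta_pos:
    - [0,0,0.5]
    - [0,0,1]
    - [0,0,1]
    - [0,-0.5,1]
    - [0,-1,0]
    - [0,-1,0]
    - [0,-1,0]
    - [0,-1,0]
    - [0,-1,0]
    - [0,-1,0]
    - [0,0,0]
  turn: [0,0,0,0,0,0,0,0,0,0,0]

```text
time: 40.9
ee_pos: [0.5609, -0.1338, 0.1354]
eef_rot: [0.641, 0.768, 0.007, 0.022]
ft_force: [-0.3, -0.6, 0.3]
width: 0.0005
grip_force: 0.0
```

```bash
python3 - <<'E'
from h import *
c=snap("side")
for n in("side","top"):
    P=cloud(c if n=="side" else snap("top")).reshape(-1,3);rel=P[:,:2]-C;cx=rel@ex;cy=rel@ey
    k=(abs(cx)<.07)&(abs(cy)<.07)&(P[:,2]<.1)&(P[:,2]>.03)
    A=np.c_[cx[k],cy[k],np.ones(k.sum())];print(n,k.sum(),np.linalg.lstsq(A,P[k,2],rcond=None)[0].round(4),np.median(P[k,2]))
to(.547,-.24,.12,100)
save(c,"s8.png",(290,140,430,350),2.8)
E
```

```text
side 257 [0.0057 0.0295 0.0523] 0.05255754080215013
top 2985 [-0.0012  0.0044  0.0552] 0.055241731224236514
pos [ 0.5615 -0.1298  0.1352] psi 100.5 delta units [-0.58 -4.41 -0.61] turn -0.08 w 0.0005 F [-0.9  0.1 -0.8] t 41.0
```

View pics/s8.png

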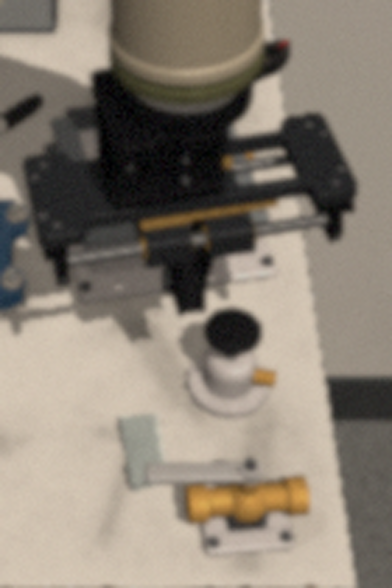

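The lid lies flat: the slope is about 0.004 rad, so it has snapped shut. Next is the lever, with its pivot at crop (250,464) and end at (150,474).

Request:
step_arm:
  delta_pos:
    - [-0.2,-1,0]
    - [-0.2,-1,0]
    - [-0.18,-1,0]
    - [0,-1,0]
    - [0,-0.7,-0.6]
    - [0,0,-1]
    - [0,0,-1]
    - [0,0,-0.8]
    - [0,0,0]
    - [0,0,0]
  turn: [0,0,0,0,0,0,0,0,0,0]

```text
time: 42.0
ee_pos: [0.5475, -0.2464, 0.0508]
eef_rot: [0.638, 0.77, 0.007, 0.021]
ft_force: [-0.2, 0.4, 1.1]
width: 0.0004
grip_force: 0.0
```

```bash
python3 - <<'E'
from h import *
for w in((.547,-.228),(.5426,-.2107),(.5461,-.1891),(.559,-.1693),(.58,-.156)):to(*w,.05)
E
```

```text
pos [ 0.5475 -0.2464  0.0508] psi 100.7 delta units [-0.02  0.74 -0.03] turn 0.0 w 0.0004 F [-0.2  0.4  1.1] t 42.0
pos [ 0.5475 -0.2464  0.0508] psi 100.7 delta units [-0.2   1.43 -0.03] turn 0.0 w 0.0004 F [-0.2  0.4  1.1] t 42.0
pos [ 0.5475 -0.2464  0.0508] psi 100.7 delta units [-0.06  2.29 -0.03] turn 0.0 w 0.0004 F [-0.2  0.4  1.1] t 42.0
pos [ 0.5475 -0.2464  0.0508] psi 100.7 delta units [ 0.46  3.08 -0.03] turn 0.0 w 0.0004 F [-0.2  0.4  1.1] t 42.0
pos [ 0.5475 -0.2464  0.0508] psi 100.7 delta units [ 1.3   3.62 -0.03] turn 0.0 w 0.0004 F [-0.2  0.4  1.1] t 42.0
```

Request:
step_arm:
  delta_pos:
    - [0,0.37,0]
    - [0,0.37,0]
    - [-0.09,0.35,0]
    - [-0.09,0.34,0]
    - [0.07,0.43,0]
    - [0.07,0.43,0]
    - [0.26,0.4,0]
    - [0.26,0.4,0]
    - [0.42,0.27,0]
    - [0.42,0.27,0]
    - [0,0,0]
  turn: [0,0,0,0,0,0,0,0,0,0,0]

```text
time: 43.1
ee_pos: [0.5791, -0.1564, 0.0496]
eef_rot: [0.639, 0.769, 0.006, 0.02]
ft_force: [-8.0, -1.0, 2.6]
width: 0.0007
grip_force: 4.1
```

Request:
step_arm:
  delta_pos:
    - [0.08,0,0]
    - [0.08,0,0]
    - [0,0,0]
  turn: [0,0,0]

```text
time: 43.4
ee_pos: [0.5799, -0.1564, 0.0491]
eef_rot: [0.639, 0.769, 0.005, 0.017]
ft_force: [-22.8, 2.2, 13.8]
width: 0.0002
grip_force: 10.9
```

The lever is at its stop. Backing off, then checking from above.

Request:
step_arm:
  delta_pos:
    - [-0.4,0,0]
    - [-0.6,0,0]
    - [0,0,1]
    - [0,0,1]
    - [0,0,1]
    - [-1,0,0.5]
    - [-1,0,0]
    - [-1,0,0]
    - [0,0,0]
  turn: [0,0,0,0,0,0,0,0,0]

```text
time: 44.3
ee_pos: [0.4827, -0.1563, 0.1384]
eef_rot: [0.639, 0.769, 0.008, 0.021]
ft_force: [0.3, 0.2, 0.3]
width: 0.0002
grip_force: 0.0
```

```bash
python3 - <<'E'
from h import *
c=snap("top");s=snap("side")
a=c["image"][120:200,370:470];b=s["image"][240:340,320:420]
im=np.hstack([cv2.resize(a,None,fx=4,fy=4,interpolation=2),cv2.resize(b,(400,320+0),interpolation=2)])
cv2.imwrite("pics/v9.png",im[:,:,::-1])
to(.597,-.1,.1,100)
E
```

```text
pos [ 0.4851 -0.1559  0.1386] psi 100.6 delta units [ 4.47  2.24 -1.55] turn -0.09 w 0.0006 F [0.9 1.  0.3] t 44.4
```

View pics/v9.png

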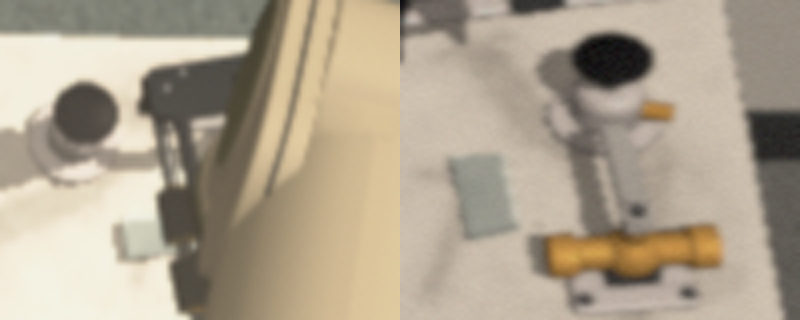

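```bash
python3 - <<'E'
from h import *
s=snap("side");f=lambda x,y,z:onz(s,320+(x-400)/4,240+y/3.2,z).round(4)
print(f(637,210,.061),f(620,125,.061),"pipe",f(550,253,.02),f(718,245,.02),"feet",f(585,298,.006),f(688,292,.006),"edges",f(645,210,.061),f(638,125,.061),f(602,125,.061))
print("knob",f(613,55,.068))
P=cloud(s).reshape(-1,3);k=(P[:,2]>.062)&(P[:,2]<.075)&(abs(P[:,0]-.597)<.03)&(abs(P[:,1]+.1)<.03);print(k.sum(),P[k].mean(0).round(4),np.ptp(P[k],0).round(3))
E
```

```text
[ 0.6015 -0.2098  0.061 ] [ 0.5983 -0.1491  0.061 ] pipe [ 0.5638 -0.2106  0.02  ] [ 0.6425 -0.205   0.02  ] feet [ 0.5796 -0.2317  0.006 ] [ 0.6275 -0.2276  0.006 ] edges [ 0.6051 -0.2098  0.061 ] [ 0.6069 -0.1491  0.061 ] [ 0.5898 -0.1491  0.061 ]
knob [ 0.5981 -0.1004  0.068 ]
260 [ 0.5978 -0.0984  0.0655] [0.04  0.039 0.008]
```

The lever now stands across the pipe: 93°, with the valve's y axis at about 94°. The knob is at (0.598,-0.099). Now to pump.

Request:
step_arm:
  delta_pos:
    - [0.5,1,0]
    - [1,1,0]
    - [1,0.27,0]
    - [1,0,0]
    - [1,0,-0.3]
    - [0.02,0,-1]
    - [0,0,-0.7]
    - [0,0,0]
    - [0,0,0]
  turn: [0,0,0,0,0,0,0,0,0]

```text
time: 45.35
ee_pos: [0.5978, -0.0996, 0.0882]
eef_rot: [0.639, 0.769, 0.007, 0.022]
ft_force: [-0.9, -0.5, 0.8]
width: 0.0001
grip_force: 0.0
```

```bash
python3 - <<'E'
from h import *
to(.598,-.099,.05,100)
E
```

```text
pos [ 0.5978 -0.0996  0.0882] psi 100.6 delta units [ 0.01  0.02 -1.53] turn -0.09 w 0.0001 F [-0.9 -0.5  0.8] t 45.4
```

Request:
step_arm:
  delta_pos:
    - [0,0,-0.4]
    - [0,0,-0.4]
    - [0,0,-0.3]
    - [0,0,-0.3]
    - [0,0,-0.1]
    - [0,0,0]
    - [0,0,0]
  turn: [0,0,0,0,0,0,0]

```text
time: 46.05
ee_pos: [0.598, -0.0997, 0.0514]
eef_rot: [0.639, 0.769, 0.008, 0.022]
ft_force: [-0.7, 0.9, 9.3]
width: 0.0005
grip_force: 4.8
```

Request:
step_arm:
  delta_pos:
    - [0,0,-0.1]
    - [0,0,0]
    - [0,0,0]
  turn: [0,0,0]

```text
time: 46.35
ee_pos: [0.5981, -0.0997, 0.0501]
eef_rot: [0.639, 0.769, 0.008, 0.022]
ft_force: [-7.2, 2.4, 22.1]
width: 0.0004
grip_force: 11.1
```

Request:
step_arm:
  delta_pos:
    - [0,0,-0.05]
    - [0,0,0]
  turn: [0,0]

```text
time: 46.55
ee_pos: [0.5982, -0.0997, 0.05]
eef_rot: [0.639, 0.769, 0.009, 0.022]
ft_force: [-12.9, 2.7, 32.9]
width: 0.0004
grip_force: 17.0
```

Request:
step_arm:
  delta_pos:
    - [0,0,0.4]
    - [0,0,0.5]
    - [0,0,1]
    - [0,0,1]
    - [0,0,1]
    - [0,0,0]
    - [0,0,0]
  turn: [0,0,0,0,0,0,0]

```text
time: 47.25
ee_pos: [0.5972, -0.0996, 0.1442]
eef_rot: [0.639, 0.769, 0.008, 0.022]
ft_force: [-0.2, 0.2, 0.1]
width: 0.0004
grip_force: 0.0
```

```bash
python3 - <<'E'
from h import *
s=snap("side");P=cloud(s).reshape(-1,3)
k=(P[:,2]>.04)&(P[:,2]<.08)&(abs(P[:,0]-.597)<.015)&(abs(P[:,1]+.105)<.012);print(k.sum(),np.median(P[k],0).round(4))
to(.635,-.15,.05,100)
E
```

```text
164 [ 0.597  -0.1059  0.0658]
pos [ 0.5967 -0.0996  0.1434] psi 100.6 delta units [ 1.53 -2.02 -3.74] turn -0.09 w 0.0001 F [-0.7  1.5 -0.4] t 47.3
```

The plunger is back up. Now I'll go to the +x side of the lever.

Request:
step_arm:
  delta_pos:
    - [0.5,-0.7,0]
    - [0.5,-0.8,0]
    - [0.6,-0.74,0]
    - [0,0,-0.75]
    - [0,0,-1]
    - [0,0,-1]
    - [0,0,-1]
    - [0,0,0]
    - [0,0,0]
  turn: [0,0,0,0,0,0,0,0,0]

```text
time: 48.2
ee_pos: [0.6366, -0.1559, 0.05]
eef_rot: [0.639, 0.769, 0.007, 0.021]
ft_force: [-0.1, -0.2, 0.1]
width: 0.0003
grip_force: 0.0
```

```bash
python3 - <<'E'
from h import *
for w in((.6237,-.1555),(.6025,-.1506),(.5798,-.1546),(.5595,-.1686),(.5467,-.194),(.5457,-.1985)):to(*w,.05)
E
```

```text
pos [ 0.6366 -0.1559  0.05  ] psi 100.6 delta units [-0.52  0.01 -0.  ] turn 0.0 w 0.0003 F [-0.1 -0.2  0.1] t 48.2
pos [ 0.6366 -0.1559  0.05  ] psi 100.6 delta units [-1.36  0.21 -0.  ] turn 0.0 w 0.0003 F [-0.1 -0.2  0.1] t 48.2
pos [ 0.6366 -0.1559  0.05  ] psi 100.6 delta units [-2.27  0.05 -0.  ] turn 0.0 w 0.0003 F [-0.1 -0.2  0.1] t 48.2
pos [ 0.6366 -0.1559  0.05  ] psi 100.6 delta units [-3.08 -0.51 -0.  ] turn 0.0 w 0.0003 F [-0.1 -0.2  0.1] t 48.2
pos [ 0.6366 -0.1559  0.05  ] psi 100.6 delta units [-3.6  -1.53 -0.  ] turn 0.0 w 0.0003 F [-0.1 -0.2  0.1] t 48.2
pos [ 0.6366 -0.1559  0.05  ] psi 100.6 delta units [-3.64 -1.71 -0.  ] turn 0.0 w 0.0003 F [-0.1 -0.2  0.1] t 48.2
```

Request:
step_arm:
  delta_pos:
    - [-0.52,0,0]
    - [-0.42,0.1,0]
    - [-0.42,0.1,0]
    - [-0.46,-0.08,0]
    - [-0.45,-0.08,0]
    - [-0.4,-0.27,0]
    - [-0.41,-0.28,0]
    - [-0.26,-0.5,0]
    - [-0.26,-0.52,0]
    - [-0.04,-0.18,0]
    - [0,0,0]
    - [0,0,0]
  turn: [0,0,0,0,0,0,0,0,0,0,0,0]

```text
time: 49.4
ee_pos: [0.5452, -0.1988, 0.0501]
eef_rot: [0.639, 0.769, 0.007, 0.021]
ft_force: [-1.7, 1.8, 0.8]
width: 0.0003
grip_force: 1.4
```

Request:
step_arm:
  delta_pos:
    - [0,-0.08,0]
    - [0,-0.08,0]
    - [0,0,0]
  turn: [0,0,0]

```text
time: 49.7
ee_pos: [0.5453, -0.1997, 0.0498]
eef_rot: [0.638, 0.77, 0.008, 0.019]
ft_force: [-3.7, 12.2, 5.3]
width: 0.0003
grip_force: 6.4
```

It's at the stop. Retreating for a final look.

Request:
step_arm:
  delta_pos:
    - [0,0.4,0]
    - [0,0.4,0]
    - [0,0,1]
    - [0,0,1]
    - [0,0,1]
    - [-0.6,0,1]
    - [-1,0,1]
    - [-1,0,1]
    - [-1,0,0]
    - [-1,0,0]
    - [0,0,0]
    - [0,0,0]
  turn: [0,0,0,0,0,0,0,0,0,0,0,0]

```text
time: 50.9
ee_pos: [0.4314, -0.1825, 0.2009]
eef_rot: [0.639, 0.769, 0.008, 0.022]
ft_force: [-0.2, -0.3, -0.3]
width: 0.0004
grip_force: 0.0
```

```bash
python3 - <<'E'
from h import *
c=snap("top");s=snap("side");inch()
P=cloud(c).reshape(-1,3);rel=P[:,:2]-C;cx=rel@ex;cy=rel@ey
k=(abs(cx)<.07)&(abs(cy)<.07)&(P[:,2]<.1)&(P[:,2]>.03)
A=np.c_[cx[k],cy[k],np.ones(k.sum())];print(k.sum(),np.linalg.lstsq(A,P[k,2],rcond=None)[0].round(4))
save(s,"s10.png",(230,120,430,350),2.5)
E
```

```text
chamber -0.1642 -0.2486 0.2007 F [0.2 0.5 0.2] t 51.0
2998 [0.0001 0.0054 0.0552]
```

View pics/s10.png

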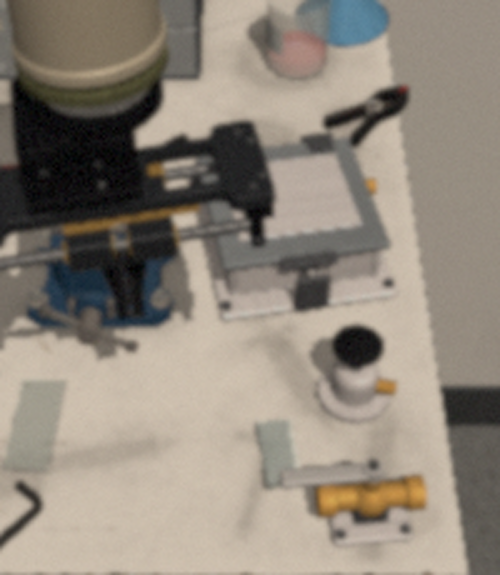

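The lid is shut, with its lip over the catch at (310,265). The lever lies along the pipe from (373,465) to (285,477), and the plunger is up at (358,345). Handing in.

```bash
python3 -c "
from bench import *
print(close_job())"
```

```text
the job is handed in; nothing more can be done
None
```

The job is handed in: all four fittings are flat in the chamber, the lid is snapped shut, one full pump stroke was made with the valve closed, and the lever is back to open; no verdict came back.

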